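# Change over the sanding sticks in the warm-air dryer

### The arm

A 6-joint arm with a two-finger parallel gripper is mounted at the origin on the work surface. World frame = base frame: x ahead of the robot, y to its left, z up, the work surface at z = 0. Lengths are in m, angles in rad, forces in N, time in s.
With the tool pointing down it reaches from about 0.25 to 0.775 m from the base axis. Payload 4 kg.
Tool frame: the origin (TCP) lies on the centre line of the jaws, within the pads' length; the fingertips stand 19 mm ahead of it and the grasp point (between the pads) is the TCP; x points along the fingers, z is the direction in which the jaws open and shut, and the axes are right-handed (so a half turn about x gives the same grasp; the last joint's range is limited). The gripper opens to 94 mm and grips with 3 to 60 N. Pads are 16 mm wide; open, the fingers measure 119 mm over their backs; the gripper's body (75 mm by 177 mm) begins 78 mm behind the grasp point.
Start: joints at [1.181, 0.087, 1.371, -0, 1.684, -0.103], TCP at [0.156, 0.528, 0.187] pointing down, gripper open.
Joint ranges: [-3.1, 3.1], [-0.76, 2.03], [0.27, 2.55], [-1.08, 4.22], [0.17, 2.65], [-2.57, 2.57]. Speed limits (rad/s): [2.79, 2.79, 3.14, 3.14, 3.14, 3.14].

### API

Orientations are given as [roll, pitch, yaw] about the fixed x, y, z axes, in that order (R = Rz(yaw) Ry(pitch) Rx(roll)).
In Python, from bench import robot, snapshot, camera_params gives the robot as it stands.
- The arm moves only by the tool step_arm, never from a script. Its argument "motion" is text: rows parted by semicolons, each of 7 numbers parted by spaces: the opening in per cent of the stroke, from 0 (shut) to 100 (fully open), then the shift along the tool's x, y, z in cm, then the turn, a rotation vector about the tool's x, y, z in rad. A call has 1 to 20 rows; each row shifts and turns the commanded pose from where the row before left it, along the tool's axes as they then stand; what a row does not reach is not made up. A row lasts 1/12 s, in which the tool goes at most 41.7 mm and 7.16 degrees, less where a joint would pass 70% of its speed; a pose out of reach is approached as far as the arm can. A call with a gripper value outside its range is refused whole. The fingers move at their own pace and stop on an object; the grip force is fixed at half the most. Time passes only in rows, so rows that do not move let the fingers close. It gives the time, the measured TCP pose, the force and the opening at its end, in the units of the state.
- robot.get_obs(): the state, without advancing time (a new reading comes with each control period).
- snapshot(name): name is "side" or "top"; returns the picture (384x512x3 uint8, red, green, blue); there is no depth.
- camera_params(name): a dict with "fx", "fy", "cx", "cy" (pixels), "R" (3x3) and "t" (3): a world point X has camera coordinates R X + t. Camera axes: x right, y down, z forward; pixel columns grow to the right and rows downward; lengths in m; the calibration is good to about 2 mm. A picture is of the moment at which its call begins. camera_params takes no time and is no camera call.
- robot.close_job(): hands the job in, once; it reports no verdict.
The state is a dict: "time": time; "joint_positions": joint angles; "qvel": joint speeds; "joint_torque": joint torques, N m; "tool_pos": TCP position; "ee_rot": TCP orientation; "wrist_force": force on the tool from outside, world axes, zero at the start; "wrist_torque": the same for the moment, N m; "width": finger opening in m.
Only numpy, scipy, OpenCV 4.12 (cv2) and the standard library are available. Lean on these libraries where they do the work, as an engineer would, in place of code of your own. Each camera call takes 0.05 s, during which the arm holds its last target.

### The job

Stop the warm-air dryer by turning its timer dial anticlockwise until it clicks over to off, and leave it off while you lay the two cured sanding sticks from its rails down in the wooden tray and lay every freshly glued stick from the cork mat straight across both rails, level and at least a finger's width (about 20 mm) apart. Then start the dryer by turning the dial clockwise until it clicks over to on. Leave the glue bottle and the bowl where they are.

Things in the scene. Friction and masses are not known exactly. Their poses are not given: they have to be found in the camera images.
- dial (a joint): angle of the timer dial, 0 (on) to 1.6 rad (off), growing as it turns anticlockwise seen from above; hard stops at both ends. An over-centre spring gives it a detent: it resists with about 0.2 N m at either end, less and less towards its click at 0.8 rad, and from there drives the dial on to the other end by itself; released before the click it springs back. The run starts at on (0).
- dial_grip (a point): point on the dial's vertical axis, inside its black bar handle; x along the bar, z up. The bar is 56 long, 14 wide and rises 36 mm over a round skirt 60 across and 6 thick; this point is 14 mm below the bar's top, 22 mm above the skirt's top and 30 mm above the box. A white line marks the bar's +x end. The bar turns with the dial.
- timer: fixed grey timer box, 90 x 90 x 55 mm high, that carries the dial on top; origin at the centre of its underside, z up. A short black cable gland sticks out of its +x side; with the dial at 0 (on) the bar lies along the box x, white line on that side.
- dryer: fixed low dryer: white casing 170 (x) by 270 (y) by 45 mm high with a grille on top, and two narrow steel rails running along its y, at x = -50 and +50 mm, each 12 wide and 270 long, tops 85 mm above the bench (40 above the casing). Origin at the centre of its underside, z up. A stick lying across both rails has its length along the dryer's x and its centre 96 mm up.
- tray: fixed open wooden tray, outside 230 (x) by 150 (y) by 35 mm high, walls and floor 5 mm; origin at the centre of its underside, z up. Empty at the start; the two cured sticks fit side by side along x.
- mat: fixed thin cork mat, 250 (x) by 200 (y) by 3 mm, on which the fresh sticks lie at the start; origin at the centre of its underside.
- fresh0: a freshly glued sanding stick, on the cork mat at the start (2 or 3 of the 3 are present): a square wooden stick with grey emery wrapped round two thirds of it, 180 long, 22 x 22 mm, about 75 g; origin at its centre, x along its length. 
- fresh1: a freshly glued sanding stick, on the cork mat at the start (2 or 3 of the 3 are present): a square wooden stick with grey emery wrapped round two thirds of it, 180 long, 22 x 22 mm, about 75 g; origin at its centre, x along its length. 
- fresh2: a freshly glued sanding stick, on the cork mat at the start (2 or 3 of the 3 are present): a square wooden stick with grey emery wrapped round two thirds of it, 180 long, 22 x 22 mm, about 75 g; origin at its centre, x along its length. 
- cured0: a cured sanding stick, lying across the dryer's rails at the start (always two), looking like the fresh ones: a square wooden stick with grey emery wrapped round two thirds of it, 180 long, 22 x 22 mm, about 75 g; origin at its centre, x along its length. 
- cured1: a cured sanding stick, lying across the dryer's rails at the start (always two), looking like the fresh ones: a square wooden stick with grey emery wrapped round two thirds of it, 180 long, 22 x 22 mm, about 75 g; origin at its centre, x along its length. 
- glue: bystander: white glue bottle, 56 mm across, 140 high, standing beyond the work; origin at its underside
- bowl: bystander: small white bowl, 100 mm across, 45 high, between robot and dryer; origin at its underside
There are look-alikes about, which are no part of the job. What is shaped like the fresh2 but blue, orange or red is not meant.

How it is judged:
By the outcome, as a careful person would: the job done as asked, in the order asked, and still so for the second after the job is handed in, with the robot touching nothing.
Of fresh0, fresh1, fresh2 only 2 to 3 are there at a start; the rules pass over those that are not, and their reading is None.
At some moment in a run one of fresh0, fresh1, fresh2 may be knocked a few centimetres aside while the robot is not near it.
Once in a run the grip may slacken for a moment while it holds something.
It also fails if it takes over 210 s, if anything falls off the work surface, if the arm or the gripper's body presses on something with over 40 N, if the wrist force passes 120 N, or if a joint passes its speed limit or range.

## Working session

There is one attempt and no reset: what is moved stays moved. The work goes in short steps, Python scripts to look and compute and a tool call to move; the robot and the scene stay as the last step left them, time stands still between calls to the robot, and variables do not carry over. Pictures are saved under pics/ and viewed, and the job is handed in when it is done.

Besides the shell and the picture viewer there is one more tool, called after "Call:" as name(argument=value, ...) on one line, values as JSON. step_arm: Moves the arm, as the interface text tells. Its arguments: {"type":"object","properties":{"motion":{"type":"string"}},"required":["motion"]}

```bash
mkdir -p pics; ls; python3 - <<'E'
from bench import robot, snapshot, camera_params
import cv2
for n in("side","top"):
    cv2.imwrite(f"pics/{n}0.png",cv2.resize(snapshot(n)[:,:,::-1],(800,600),interpolation=cv2.INTER_CUBIC))
    print(n,camera_params(n))
print(robot.get_obs())
E
```

```text
pics
side {'fx': 440.1396369461091, 'fy': 440.1396369461091, 'cx': 262.8701323534119, 'cy': 205.02580521539875, 'R': array([[ 0.87487819, -0.48413308, -0.01425899],
       [-0.3708672 , -0.650679  , -0.66262686],
       [ 0.31152155,  0.58500598, -0.74881395]]), 't': array([-0.39513169,  0.2780554 ,  1.12841521])}
top {'fx': 458.4990178719137, 'fy': 458.4990178719137, 'cx': 256.27288123927343, 'cy': 192.21371801631668, 'R': array([[-0.02811806, -0.99959152,  0.00511604],
       [-0.9974782 ,  0.02772422, -0.06533452],
       [ 0.065166  , -0.00694022, -0.9978503 ]]), 't': array([0.07027796, 0.47462403, 1.80937074])}
{'time': 0.1, 'joint_positions': array([ 1.18088654e+00,  8.78652325e-02,  1.37207999e+00, -2.24407980e-05,
        1.68356976e+00, -1.03090824e-01]), 'qvel': array([-0.00236391, -0.00219437, -0.00331555,  0.00146697, -0.00056308,
        0.00082348]), 'joint_torque': array([ 2.11090832e-03, -3.41250587e+01, -3.03301692e+01,  7.20332866e-02,
        3.04430723e-02, -1.03332959e-04]), 'tool_pos': array([0.15540728, 0.52705098, 0.18594164]), 'ee_rot': array([ 3.05010339,  1.56887386, -1.94910706]), 'wrist_force': array([-0.1210136 ,  0.84527435,  0.02175551]), 'wrist_torque': array([-0.00933856,  0.03535902,  0.03332634]), 'width': 0.09375298038944603}
```

View pics/side0.png

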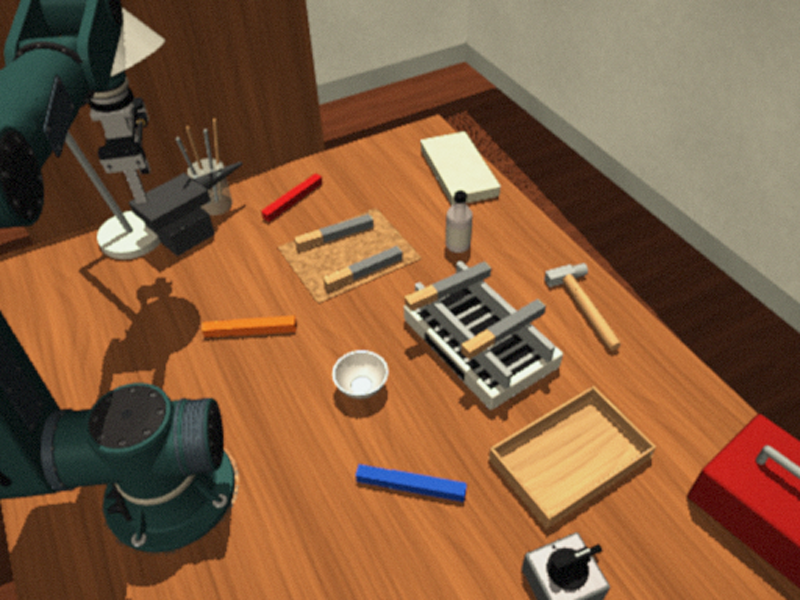

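View pics/top0.png

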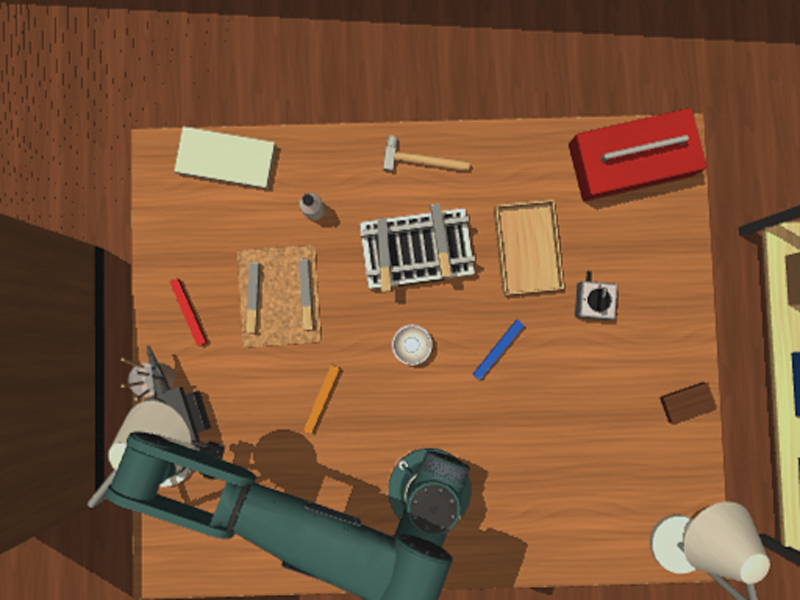

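```bash
cat > h.py <<'E'
from bench import robot, snapshot, camera_params
import cv2, numpy as np
def shot(n,fn,box=None,s=None):
    im=snapshot(n)[:,:,::-1]
    return crop(im,fn,box)
def crop(im,fn,box=None):
    if box is None: box=(0,0,512,384)
    x0,y0,x1,y1=box
    c=im[y0:y1,x0:x1]; s=min(800/(x1-x0),600/(y1-y0)); s=int(s*10)/10
    c=cv2.resize(c,None,fx=s,fy=s,interpolation=cv2.INTER_CUBIC)
    # ticks
    for g in range((x0//10+1)*10,x1,10): cv2.line(c,(int((g-x0+.5)*s),0),(int((g-x0+.5)*s),6 if g%50 else 16),(0,0,255),1); cv2.putText(c,str(g),(int((g-x0+.5)*s)-8,20),0,.35,(0,255,255),1)
    for g in range((y0//10+1)*10,y1,10): cv2.line(c,(0,int((g-y0+.5)*s)),(6,int((g-y0+.5)*s)),(0,0,255),1); cv2.putText(c,str(g),(8,int((g-y0+.5)*s)+4),0,.35,(0,255,255),1)
    cv2.imwrite("pics/"+fn,c); return im
def back(n,u,v,z):
    p=camera_params(n); R,t=np.array(p["R"]),np.array(p["t"])
    d=R.T@np.array([(u-p["cx"])/p["fx"],(v-p["cy"])/p["fy"],1]); o=-R.T@t
    return o+d*(z-o[2])/d[2]
def proj(n,X):
    p=camera_params(n); c=np.array(p["R"])@np.array(X)+p["t"]
    return np.array([p["fx"]*c[0]/c[2]+p["cx"],p["fy"]*c[1]/c[2]+p["cy"]])
E
python3 - <<'E'
from h import *
im=snapshot("top")[:,:,::-1]
np.save("top0.npy",im)
crop(im,"t_dry.png",(225,125,309,188)); crop(im,"t_mat.png",(145,150,215,230)); crop(im,"t_tray.png",(305,120,405,210))
im=snapshot("side")[:,:,::-1]; crop(im,"s_dry.png",(250,160,370,265)); crop(im,"s_timer.png",(320,330,400,384))
E
```

```text
(no output)
```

View pics/t_dry.png

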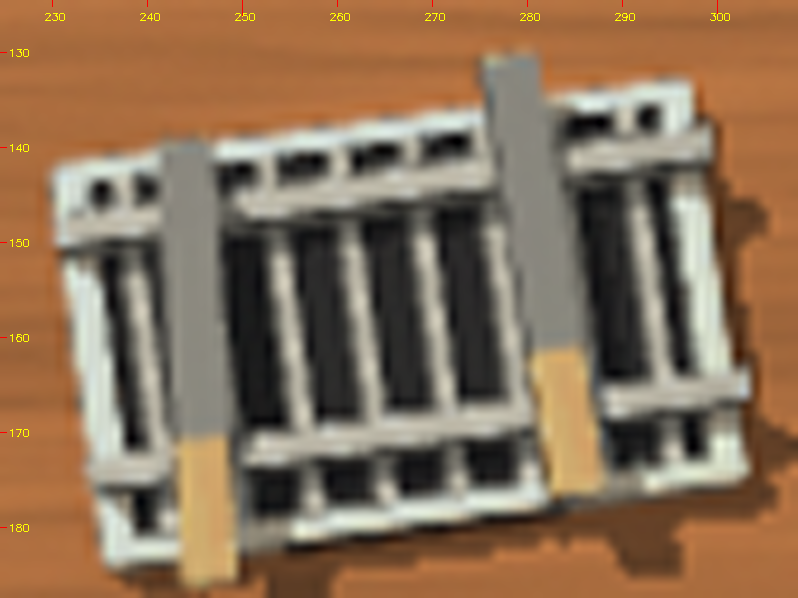

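View pics/t_mat.png

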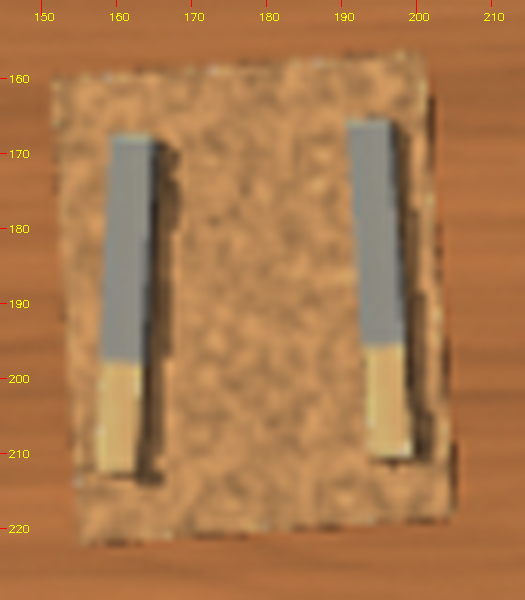

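View pics/t_tray.png

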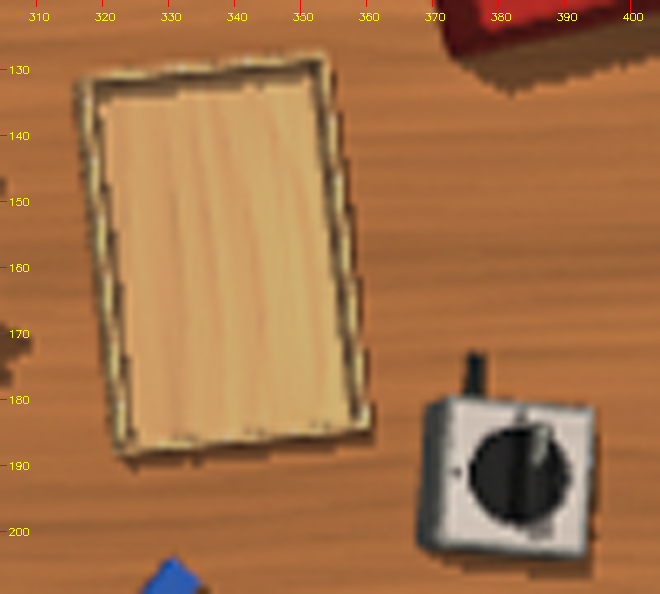

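View pics/s_dry.png

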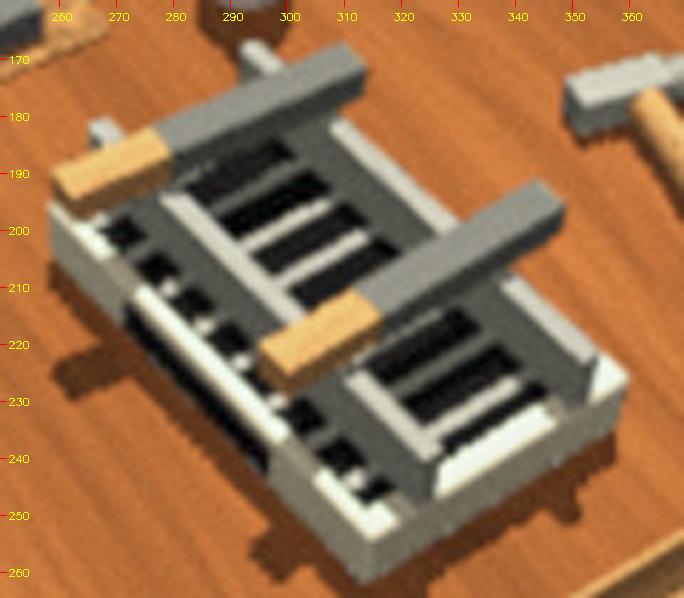

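View pics/s_timer.png

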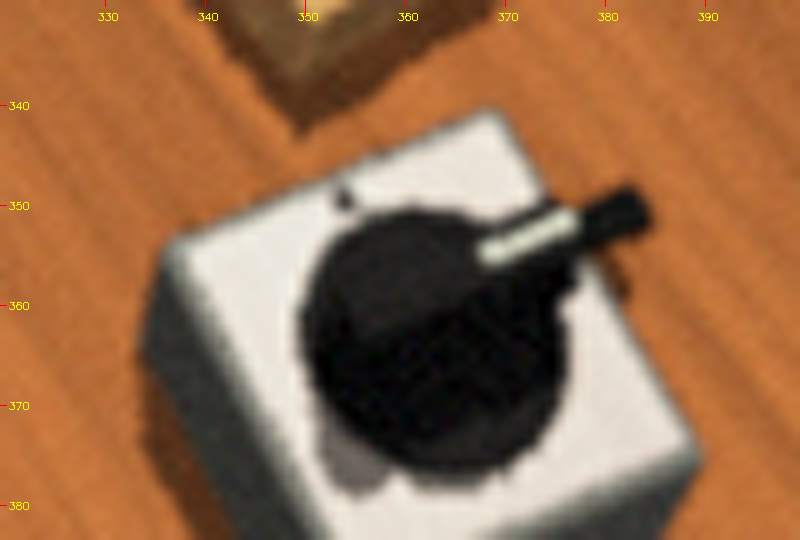

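```bash
cat >> h.py <<'E'
from scipy.optimize import least_squares
def fit(obs,x0):
    # obs: (cam, [x,y,z] obj frame, (u,v))
    def f(p):
        c,s=np.cos(p[2]),np.sin(p[2]); r=[]
        for n,o,uv in obs:
            X=[p[0]+c*o[0]-s*o[1],p[1]+s*o[0]+c*o[1],o[2]]
            r+=list(proj(n,X)-np.array(uv))
        return r
    s=least_squares(f,x0); return s.x,np.round(s.fun,1)
E
python3 - <<'E'
from h import *
np.set_printoptions(precision=4,suppress=True)
g=lambda n,u,v,z:back(n,u,v,z)[:2]
# timer
x0=[*g("top",383,191.5,.055),0]
h=.045
print("timer",*fit([("top",(h,h,.055),(372,179.5)),("top",(h,-h,.055),(394.5,181)),("top",(-h,-h,.055),(393,204)),("top",(-h,h,.055),(370.5,202.5)),
 ("side",(h,h,.055),(337,354)),("side",(h,-h,.055),(369,340.5)),("side",(-h,-h,.055),(389.5,375))][:4]+[("side",(h,h,.055),(337,354)),("side",(h,-h,.055),(369,340.5)),("side",(-h,-h,.055),(389.5,375))],x0))
a=fit([("top",(h,h,.055),(372,179.5)),("top",(h,-h,.055),(394.5,181)),("top",(-h,-h,.055),(393,204)),("top",(-h,h,.055),(370.5,202.5))],x0);print("timer top only",*a)
for p in[(337,354),(369,340.5),(389.5,375)]: print("side corner",g("side",*p,.055))
# tray outer top corners top-cam
x0=[*g("top",339,158,.035),0]
print("tray",*fit([("top",(.115,.075,.035),(316.5,132)),("top",(.115,-.075,.035),(353.5,127.5)),("top",(-.115,-.075,.035),(361,185)),("top",(-.115,.075,.035),(322,188.5))],x0))
# dryer: casing top corners z=.045, rail ends z=.085
x0=[*g("top",266,158,.06),0.1]
print("dryer",*fit([("top",(.085,.135,.045),(230.5,142.5)),("top",(.085,-.135,.045),(297,133.5)),("top",(-.085,-.135,.045),(303,175)),("top",(-.085,.135,.045),(236,183.5)),
 ("top",(.05,.135,.085),(230.5,148.5)),("top",(.05,-.135,.085),(299.5,139)),("top",(-.05,-.135,.085),(303.5,165)),("top",(-.05,.135,.085),(234,174.5))],x0))
def stick(name,z,ends):
    A=g("top",*ends[0],z);B=g("top",*ends[1],z);d=A-B
    print(name,"c",(A+B)/2,"yaw",np.arctan2(d[1],d[0]),"L",np.hypot(*d))
# ends: emery end, wood end (top face z)
stick("curedL",.107,((244.2,139.5),(246.2,185.7)))
stick("curedR",.107,((278.2,130.5),(285,176.3)))
stick("freshL",.025,((162,168),(160,212.5)))
stick("freshR",.025,((193.5,166),(196.5,210.7)))
E
```

```text
timer [ 0.4606 -0.4286  0.9464] [ -7.   15.7 -16.9  -4.8   3.9 -14.9  13.8   5.7   2.  -13.2   9.7   4.5
  -8.6   9.9]
timer top only [ 0.462  -0.4348 -0.1027] [-0.3 -0.1  0.1  0.1  0.4  0.1 -0.2 -0.1]
side corner [ 0.4283 -0.3893]
side corner [ 0.5109 -0.399 ]
side corner [ 0.5005 -0.4838]
tray [ 0.6013 -0.2711  0.0745] [-0.3 -0.6  0.2  0.2 -0.6  0.   0.7  0.4]
dryer [0.6068 0.0127 0.1074] [-0.7 -0.8  0.5 -0.9  0.6  0.1 -0.5  0.8 -0.1  0.3  0.3  0.5 -0.   0.
 -0.2 -0.1]
curedL c [0.5845 0.0965] yaw 0.016437452140178634 L 0.1766221112580242
curedR c [ 0.6158 -0.0427] yaw 0.11468206298912602 L 0.1772432564668345
freshL c [0.4943 0.4335] yaw -0.059337759104345474 L 0.17653746920955046
freshR c [0.4981 0.2991] yaw 0.04735058356412406 L 0.17790750535766045
```

```bash
cat >> h.py <<'E'
from scipy.spatial.transform import Rotation as Ro
def plan(x,y,z,phi=None,quiet=False):
    o=robot.get_obs(); R=Ro.from_euler('xyz',o["ee_rot"]).as_matrix(); p=o["tool_pos"]
    ph=np.arctan2(R[1,2],R[0,2]); d=R.T@(np.array([x,y,z])-p)*100
    if phi is None: a=0;tilt=0
    print("t %.2f pos %s phi %.3f q %s F %s w %.4f"%(o["time"],np.round(p,4),ph,np.round(o["joint_positions"],2),np.round(o["wrist_force"],1),o["width"]))
    print("shift cm (now-frame)",np.round(d,2),"norm %.1f -> rows>= %.1f"%(np.linalg.norm(d),np.linalg.norm(d)/4.0))
    if phi is not None:
        a=(ph-phi+np.pi/2)%np.pi-np.pi/2
        # shift after rotation to phi, assuming straight down
        c,s=np.cos(ph-a),np.sin(ph-a); e=(np.array([x,y,z])-p)*100
        print("turn about x %.3f (or %.3f); q6 sense; after turn shift: %s; tool x axis %s"%(a,a-np.sign(a)*np.pi,np.round([-e[2],-s*e[0]+c*e[1],c*e[0]+s*e[1]],2),np.round(R[:,0],3)))
E
python3 -c "
from h import *
plan(.462,-.435,.19,-.103+np.pi/2)"
```

```text
t 0.20 pos [0.1554 0.5272 0.1863] phi 1.284 q [ 1.18  0.09  1.37  0.    1.68 -0.1 ] F [-0.4  0.2 -0.4] w 0.0942
shift cm (now-frame) [ -0.27 -56.62 -83.62] norm 101.0 -> rows>= 25.2
turn about x -0.184 (or 2.958); q6 sense; after turn shift: [ -0.37 -40.39 -92.56]; tool x axis [-0.001 -0.001 -1.   ]
```

Call:
step_arm(motion="100 0 -2.1 -3.1 0 0 0;100 0 -2.1 -3.1 0 0 0;100 0 -2.1 -3.1 0 0 0;100 0 -2.1 -3.1 0 0 0;100 0 -2.1 -3.1 0 0 0;100 0 -2.1 -3.1 0 0 0;100 0 -2.1 -3.1 0 0 0;100 0 -2.1 -3.1 0 0 0;100 0 -2.1 -3.1 0 0 0;100 0 -2.1 -3.1 0 0 0;100 0 -2.1 -3.1 0 0 0;100 0 -2.1 -3.1 0 0 0;100 0 -2.1 -3.1 0 0 0;100 0 -2.1 -3.1 0 0 0;100 0 -2.1 -3.1 0 0 0;100 0 -2.1 -3.1 0 0 0;100 0 -2.1 -3.1 0 0 0;100 0 -2.1 -3.1 0 0 0;100 0 -2.1 -3.1 0 0 0;100 0 -2.1 -3.1 0 0 0")

```text
time: 1.87
tool_pos: [0.383, -0.1879, 0.1868]
ee_rot: [-0.613, 1.57, 0.67]
wrist_force: [0.1, -0.4, 0.1]
width: 0.0938
```

Call:
step_arm(motion="100 0 -2.1 -3.1 0 0 0;100 0 -2.1 -3.1 0 0 0;100 0 -2.1 -3.1 0 0 0;100 0 -2.1 -3.1 0 0 0;100 0 -2.1 -3.1 0 0 0;100 0 -2.1 -3.1 0 0 0;100 0 -2.1 -3.1 0 0 0;100 0 0 0 0.12 0 0;100 0 0 0 0.12 0 0;100 0 0 0 0.12 0 0;100 0 0 0 0.12 0 0;100 0 0 0 0.12 0 0;100 0 0 0 0.12 0 0;100 0 0 0 0.12 0 0;100 0 0 0 0.12 0 0;100 0 0 0 0.12 0 0;100 0 0 0 0.12 0 0;100 0 0 0 0.12 0 0;100 0 0 0 0.12 0 0;100 0 0 0 0.12 0 0")

```text
time: 3.53
tool_pos: [0.4626, -0.4355, 0.1865]
ee_rot: [2.455, 1.57, 2.173]
wrist_force: [-0.3, -0.7, 0.2]
width: 0.0936
```

Call:
step_arm(motion="100 0 0 0 0.12 0 0;100 0 0 0 0.12 0 0;100 0 0 0 0.12 0 0;100 0 0 0 0.12 0 0;100 0 0 0 0.12 0 0;100 0 0 0 0.12 0 0;100 0 0 0 0.12 0 0;100 0 0 0 0.12 0 0;100 0 0 0 0.12 0 0;100 0 0 0 0.12 0 0;100 0 0 0 0.12 0 0;100 0 0 0 0.08 0 0;100 0 0 0 0 0 0")

```text
time: 4.62
tool_pos: [0.4625, -0.4356, 0.1865]
ee_rot: [-2.386, 1.57, 2.22]
wrist_force: [0.5, 0.1, 0.1]
width: 0.0943
```

```bash
python3 -c "
from h import *
plan(.462,-.435,.19,-.103-np.pi/2)
shot('top','t1.png');shot('side','s1.png')"
```

```text
t 4.62 pos [ 0.4625 -0.4356  0.1865] phi -1.677 q [-0.84  0.28  1.15  0.    1.71  0.83] F [0.5 0.1 0.1] w 0.0943
shift cm (now-frame) [-0.35 -0.06 -0.05] norm 0.4 -> rows>= 0.1
turn about x -0.003 (or 3.138); q6 sense; after turn shift: [-0.35 -0.06 -0.05]; tool x axis [-0.     0.001 -1.   ]
```

View pics/s1.png

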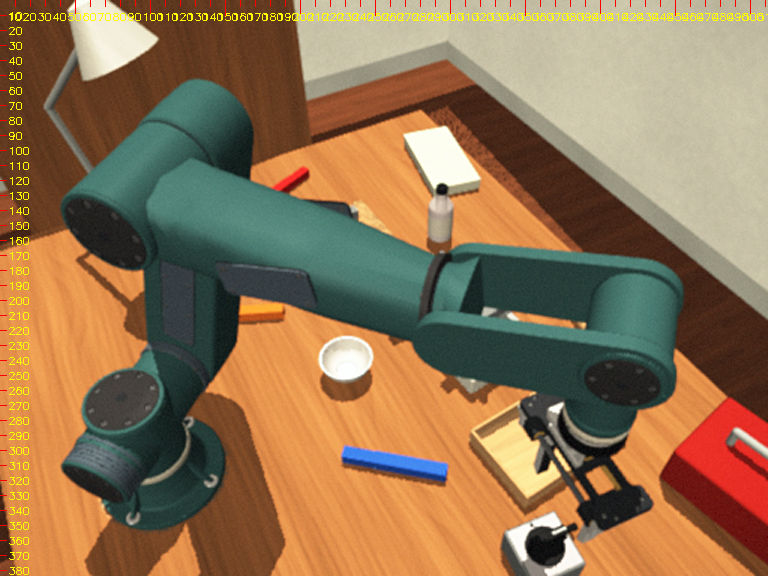

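View pics/t1.png

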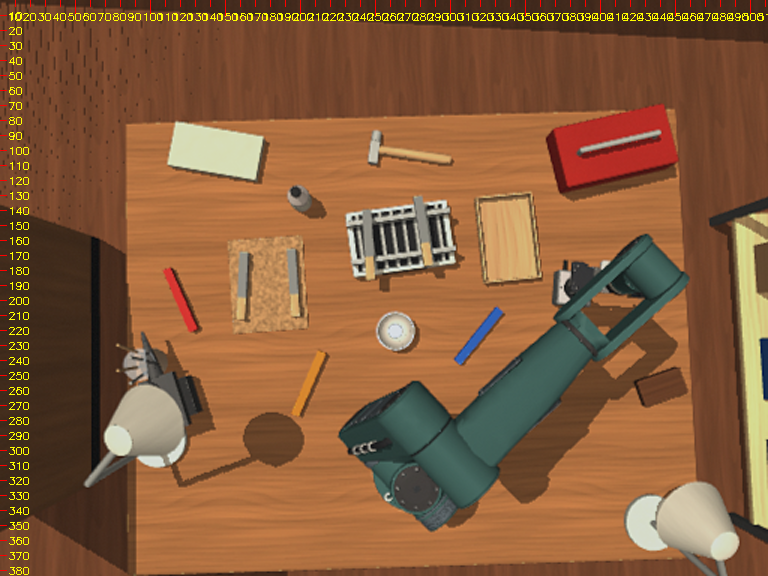

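Call:
step_arm(motion="100 2 0 0 0 0 0;100 2 0 0 0 0 0;100 2 0 0 0 0 0;100 2 0 0 0 0 0;100 2 0 0 0 0 0;100 0 0 0 0 0 0;0 0 0 0 0 0 0;0 0 0 0 0 0 0;0 0 0 0 0 0 0;0 0 0 0 0 0 0;0 0 0 0 0 0 0;0 0 0 0 0 0 0")

```text
time: 5.72
tool_pos: [0.463, -0.436, 0.088]
ee_rot: [0.879, 1.569, -0.797]
wrist_force: [0.6, 1.1, 0.8]
width: 0.0574
```

```bash
python3 -c "
from h import *
plan(.462,-.435,.085,-.103-np.pi/2); print(robot.get_obs()['wrist_torque'])
shot('side','s2.png',(320,270,420,345))"
```

```text
t 5.72 pos [ 0.463 -0.436  0.088] phi -1.676 q [-0.84  0.31  1.3   0.    1.52  0.83] F [0.6 1.1 0.8] w 0.0574
shift cm (now-frame) [ 0.3  -0.11 -0.09] norm 0.3 -> rows>= 0.1
turn about x -0.002 (or 3.139); q6 sense; after turn shift: [ 0.3  -0.11 -0.09]; tool x axis [ 0.001 -0.001 -1.   ]
[-0.0234177   0.13518437  0.01693964]
```

View pics/s2.png

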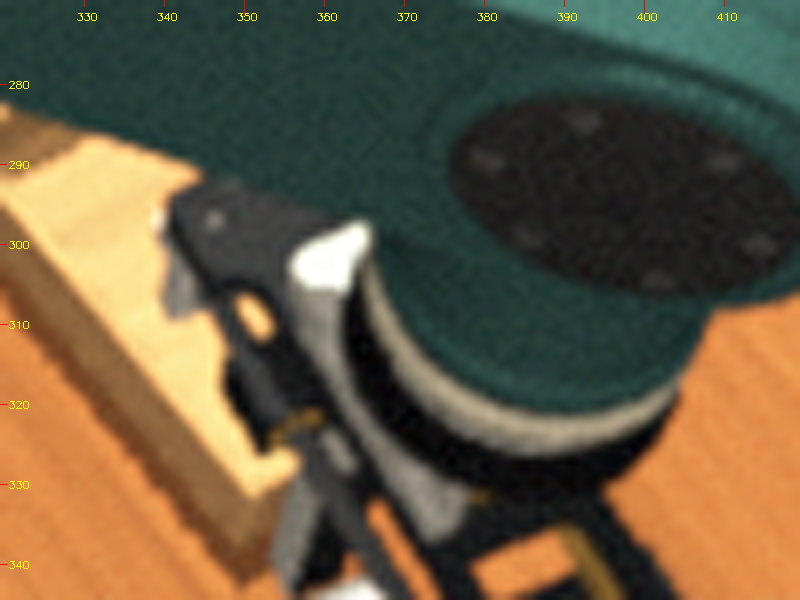

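Call:
step_arm(motion="0 0.1 0 0 0 0 0;0 0 0 0 0 0 0;0 0 0 0 0 0 0;0 0 0 0 0 0 0;0 0 0 0 0 0 0;0 0 0 0 0 0 0;0 0 0 0 0 0 0;0 0 0 0 0 0 0;0 0 0 0 0 0 0;0 0 0 0 0 0 0")

```text
time: 6.6
tool_pos: [0.4627, -0.4356, 0.0859]
ee_rot: [3.116, 1.571, 1.44]
wrist_force: [-0.4, 0.1, -0.1]
width: 0.0005
```

```bash
python3 -c "
from h import *
plan(.462,-.435,.085,-.103-np.pi/2); print(robot.get_obs()['wrist_torque'])"
```

```text
t 6.60 pos [ 0.4627 -0.4356  0.0859] phi -1.676 q [-0.84  0.31  1.31  0.    1.52  0.83] F [-0.4  0.1 -0.1] w 0.0005
shift cm (now-frame) [ 0.09 -0.07 -0.06] norm 0.1 -> rows>= 0.0
turn about x -0.002 (or 3.139); q6 sense; after turn shift: [ 0.09 -0.07 -0.06]; tool x axis [ 0.  0. -1.]
[0.00026508 0.1205152  0.02045037]
```

```bash
python3 -c "
from h import *
print(proj('top',[.4627,-.4356,.086]),proj('side',[.4627,-.4356,.086]),proj('top',[0,0,0]),proj('top',[.4627,-.4356,.0]))
shot('top','t3.png',(340,140,440,215));shot('side','s3.png',(300,270,420,360))"
```

```text
[384.97756409 191.01194532] [364.13490267 358.72362813] [274.08148903 312.48462161] [378.87376121 192.46609089]
```

View pics/t3.png

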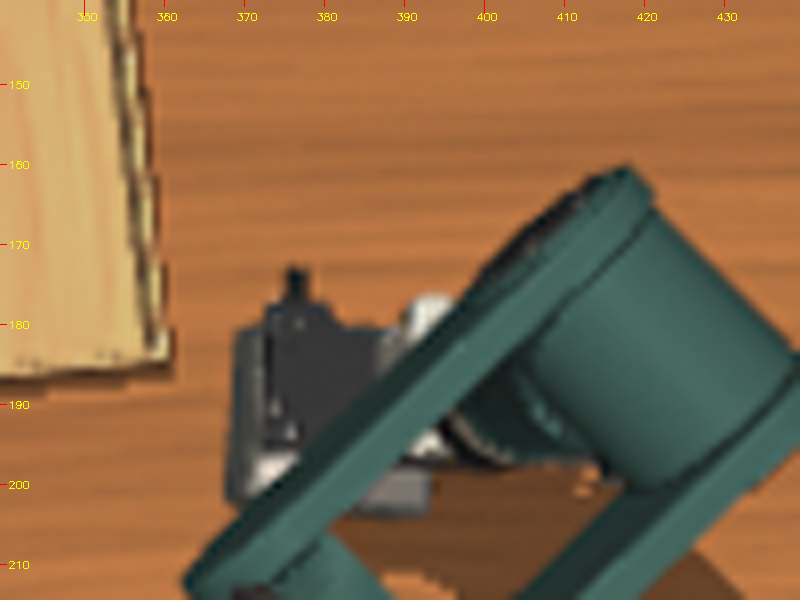

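View pics/s3.png

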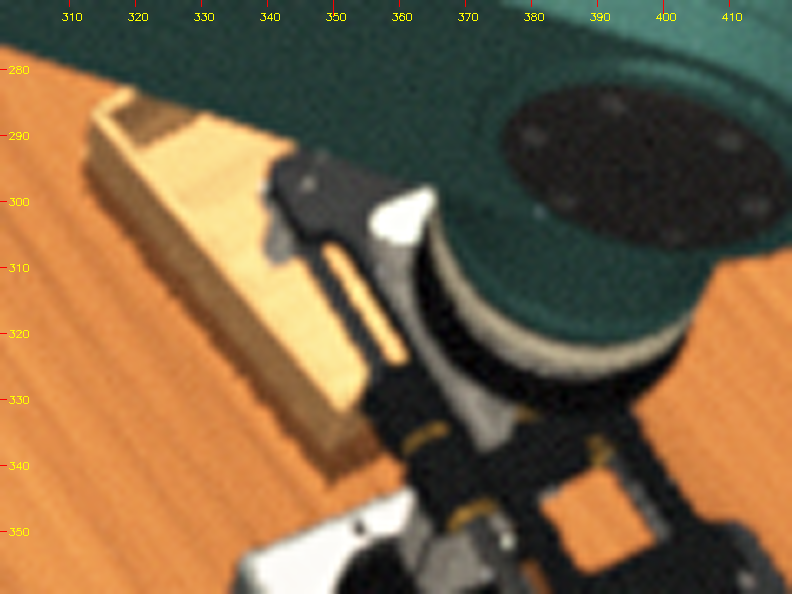

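```bash
python3 -c "
from h import *
for z in (.067,.086,.164): print(z,proj('side',[.4627,-.4356,z]),proj('top',[.4627,-.4356,z]))
shot('side','s4.png',(330,325,400,378))"
```

```text
0.067 [362.76909392 362.19069812] [383.57827699 191.34530588]
0.086 [364.13490267 358.72362813] [384.97756409 191.01194532]
0.164 [370.19699074 343.33517526] [391.05318308 189.56451417]
```

View pics/s4.png

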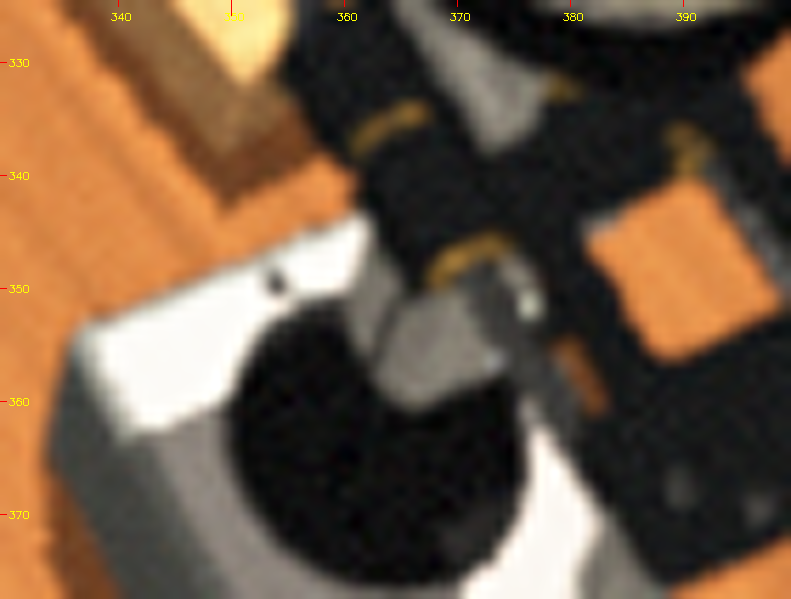

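```bash
python3 -c "
from h import *
for z in (.061,.097):
  print(z,back('side',368,355,z),back('side',377,351.3,z),back('side',384,350.5,z),back('side',363,363.5,z),back('top',386.5,184,z),back('top',386.5,190,z))
print('skirt c top',back('top',383,191.5,.061))
print('gland',proj('side',[.462+.055,-.435-.005,.02]),proj('top',[.462+.055,-.435-.005,.02]))
im=np.load('top0.npy'); crop(im,'tt.png',(365,168,401,208))
"
```

```text
0.061 [ 0.48519552 -0.42675144  0.061     ] [ 0.50808884 -0.42981219  0.061     ] [ 0.52295276 -0.4360256   0.061     ] [ 0.46363154 -0.43672633  0.061     ] [ 0.49135421 -0.45001693  0.061     ] [ 0.46797707 -0.44892432  0.061     ]
0.097 [ 0.47068807 -0.4358675   0.097     ] [ 0.49272519 -0.43881378  0.097     ] [ 0.50703322 -0.44479481  0.097     ] [ 0.44993057 -0.44546933  0.097     ] [ 0.4886395  -0.43947802  0.097     ] [ 0.46573644 -0.43840757  0.097     ]
skirt c top [ 0.46251737 -0.4350362   0.061     ]
gland [379.67334252 360.53767207] [380.72060123 178.51077025]
```

View pics/tt.png

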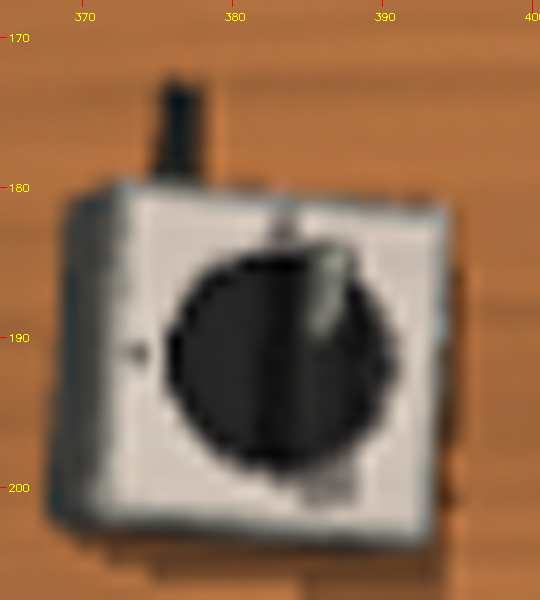

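```bash
python3 -c "
from h import *
for g in (0,.007):
  for y in (g,g+.0125,-g,-g-.0125):
    print(g,y,[np.round(proj('side',[.4627+dx,-.4356-y,.067]),1) for dx in(-.008,.008)],[np.round(proj('side',[.4627+dx,-.4356-y,.09]),1) for dx in(-.008,.008)])
print([np.round(proj('side',[.4627+dx,-.4356+dy,.097]),1) for dx in(-.028,.028) for dy in (-.007,.007)])
"
```

```text
0 0 [array([359.8, 363.9]), array([365.7, 360.4])] [array([361.4, 359.8]), array([367.4, 356.2])]
0 0.0125 [array([363.4, 368.9]), array([369.2, 365.3])] [array([365. , 364.8]), array([371. , 361.2])]
0 0 [array([359.8, 363.9]), array([365.7, 360.4])] [array([361.4, 359.8]), array([367.4, 356.2])]
0 -0.0125 [array([356.4, 359.1]), array([362.2, 355.6])] [array([357.9, 354.8]), array([363.8, 351.3])]
0.007 0.007 [array([361.8, 366.7]), array([367.7, 363.2])] [array([363.5, 362.6]), array([369.4, 359. ])]
0.007 0.0195 [array([365.4, 371.7]), array([371.2, 368.1])] [array([367.1, 367.6]), array([373.1, 364. ])]
0.007 -0.007 [array([357.9, 361.2]), array([363.7, 357.7])] [array([359.5, 357. ]), array([365.4, 353.5])]
0.007 -0.0195 [array([354.4, 356.4]), array([360.3, 352.9])] [array([355.9, 352.1]), array([361.8, 348.6])]
[array([356.4, 365.8]), array([352.4, 360.1]), array([377.4, 353.2]), array([373.3, 347.8])]
```

Call:
step_arm(motion="60 0 0 0 0 0 0;60 0 0 0 0 0 0;60 0 0 0 0 0 0;60 0 0 0 0 0 0;60 0 0 0 0 0 0;60 0 0 0 0 0 0;60 0 0 0 0 0 0;60 0 0 0 0 0 0;60 0 0 0 0 0 0")

```text
time: 7.5
tool_pos: [0.4627, -0.4356, 0.0859]
ee_rot: [2.816, 1.571, 1.14]
wrist_force: [-0.5, -0.4, 0.7]
width: 0.0555
```

```bash
python3 -c "
from h import *
plan(.462,-.435,.085,-.103-np.pi/2)
w=robot.get_obs()['width']/2
for y in (w,-w):
    print(y,[np.round(proj('side',[.4627+dx,-.4356-y,.067]),1) for dx in(-.008,.008)])
    print(y,[np.round(proj('side',[.4627+dx,-.4356-y,.105]),1) for dx in(-.008,.008)])
shot('side','s5.png',(330,325,400,378))"
```

```text
t 7.50 pos [ 0.4627 -0.4356  0.0859] phi -1.676 q [-0.84  0.31  1.31  0.    1.52  0.83] F [-0.5 -0.4  0.7] w 0.0555
shift cm (now-frame) [ 0.09 -0.07 -0.06] norm 0.1 -> rows>= 0.0
turn about x -0.002 (or 3.139); q6 sense; after turn shift: [ 0.09 -0.07 -0.06]; tool x axis [ 0.  0. -1.]
0.027731796783593866 [array([367.7, 375. ]), array([373.6, 371.4])]
0.027731796783593866 [array([370.7, 368.3]), array([376.8, 364.6])]
-0.027731796783593866 [array([352.2, 353.2]), array([358. , 349.8])]
-0.027731796783593866 [array([354.6, 346. ]), array([360.6, 342.6])]
```

View pics/s5.png

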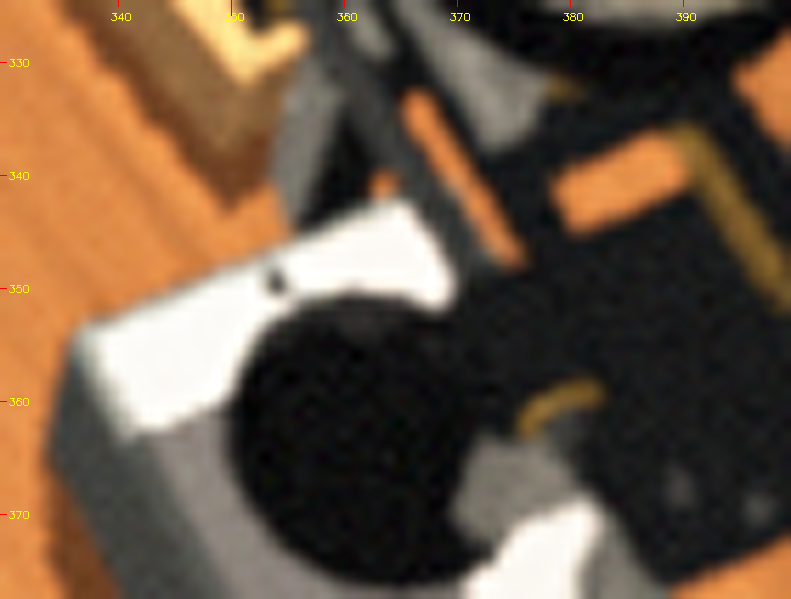

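```bash
python3 -c "
from h import *
for z in (.1675,.2055):
  for y in (-.047,.047):
    print(z,y,[np.round(proj('side',[.4627+dx,-.4356+y,z]),1) for dx in(-.008,.008)])
im=cv2.imread('pics/s1.png'); cv2.imwrite('pics/s1c.png',cv2.resize(im[420:570,490:670],None,fx=4,fy=4,interpolation=cv2.INTER_CUBIC))
print('axes: px = 326.7+u/6 , 280+v/6')
"
```

```text
0.1675 -0.047 [array([382.3, 364.5]), array([388.7, 360.6])]
0.1675 0.047 [array([353.3, 325.6]), array([359.5, 322.1])]
0.2055 -0.047 [array([386.1, 356.7]), array([392.7, 352.6])]
0.2055 0.047 [array([355.9, 317. ]), array([362.3, 313.4])]
axes: px = 326.7+u/6 , 280+v/6
```

View pics/s1c.png

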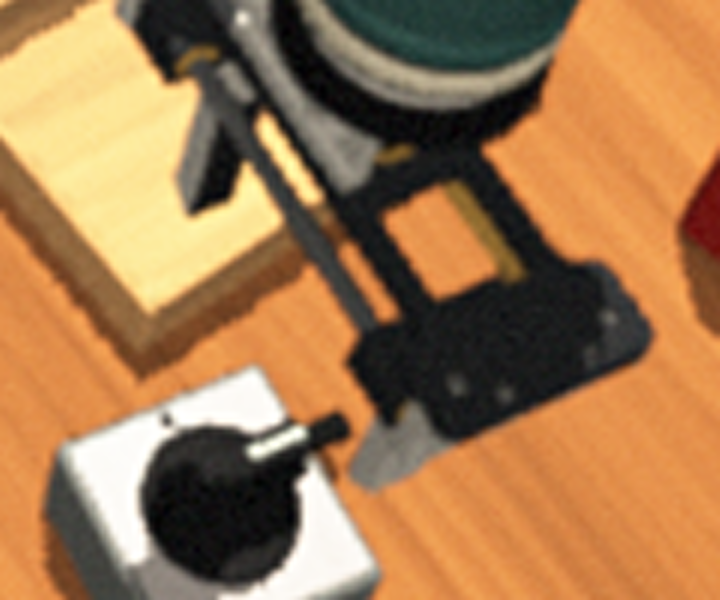

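```bash
python3 -c "
from h import *
for z in (.1675,.2055):
  for y in (-.047,.047):
    print(z,y,[np.round(proj('top',[.4627+dx,-.4356+y,z]),1) for dx in(-.008,.008)])
im=cv2.imread('pics/t1.png'); cv2.imwrite('pics/t1c.png',cv2.resize(im[225:315,540:660],None,fx=6,fy=6,interpolation=cv2.INTER_CUBIC))
print('axes: px = 360+u/9 , 150+v/9')
"
```

```text
0.1675 -0.047 [array([404.3, 191.3]), array([404.1, 187. ])]
0.1675 0.047 [array([378.6, 192. ]), array([378.4, 187.7])]
0.2055 -0.047 [array([407.8, 190.6]), array([407.5, 186.1])]
0.2055 0.047 [array([381.5, 191.3]), array([381.3, 186.9])]
axes: px = 360+u/9 , 150+v/9
```

View pics/t1c.png

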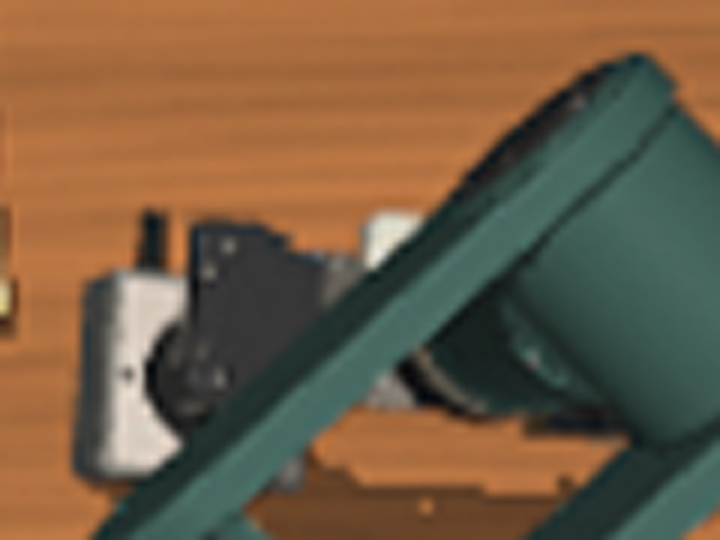

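```bash
python3 -c "
from h import *
for z in (.2645,.3025,.34):
    print(z,[np.round(proj('top',[.4627+dx,-.4356+.0885,z]),1) for dx in(-.0375,.0375)])
"
```

```text
0.2645 [array([374.6, 199.1]), array([373.6, 177.4])]
0.3025 [array([377.6, 198.5]), array([376.6, 176.3])]
0.34 [array([380.7, 197.9]), array([379.6, 175.1])]
```

Call:
step_arm(motion="60 1 0 0 0 0 0;60 1 0 0 0 0 0;60 1 0 0 0 0 0;60 0 0 0 0 0 0;60 0 0 0 0 0 0")

```text
time: 7.97
tool_pos: [0.4618, -0.4347, 0.0539]
ee_rot: [-2.334, 1.567, 2.273]
wrist_force: [0.6, -0.6, 0.3]
width: 0.0562
```

```bash
python3 -c "
from h import *
plan(.462,-.435,.085,-.103-np.pi/2)
w=robot.get_obs()['width']/2
for z in (.065,.07,.075,.08):
  for y in (w,-w):
    print(z,y,[np.round(proj('side',[.4627+dx,-.4356-y,z]),1) for dx in(-.008,.008)])
shot('side','s6.png',(330,325,400,378))"
```

```text
t 7.97 pos [ 0.4618 -0.4347  0.0539] phi -1.676 q [-0.84  0.33  1.35  0.    1.47  0.83] F [ 0.6 -0.6  0.3] w 0.0562
shift cm (now-frame) [-3.11  0.01  0.02] norm 3.1 -> rows>= 0.8
turn about x -0.002 (or 3.139); q6 sense; after turn shift: [-3.11  0.02  0.03]; tool x axis [-0.002  0.003 -1.   ]
0.065 0.028088668518890168 [array([367.7, 375.5]), array([373.6, 371.9])]
0.065 -0.028088668518890168 [array([352. , 353.5]), array([357.8, 350.1])]
0.07 0.028088668518890168 [array([368.1, 374.7]), array([374., 371.])]
0.07 -0.028088668518890168 [array([352.3, 352.5]), array([358.1, 349.1])]
0.075 0.028088668518890168 [array([368.4, 373.8]), array([374.4, 370.1])]
0.075 -0.028088668518890168 [array([352.6, 351.6]), array([358.4, 348.2])]
0.08 0.028088668518890168 [array([368.8, 372.9]), array([374.8, 369.3])]
0.08 -0.028088668518890168 [array([352.9, 350.7]), array([358.8, 347.3])]
```

View pics/s6.png

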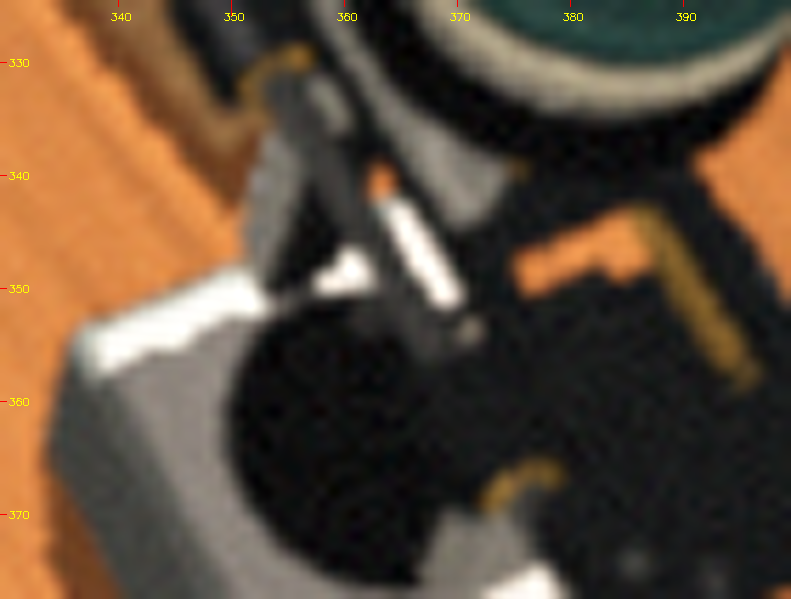

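Call:
step_arm(motion="60 0.3 0 0 0 0 0;60 0.3 0 0 0 0 0;0 0 0 0 0 0 0;0 0 0 0 0 0 0;0 0 0 0 0 0 0;0 0 0 0 0 0 0;0 0 0 0 0 0 0;0 0 0 0 0 0 0;0 0 0 0 0 0 0;0 0 0 0 0 0 0;0 0 0 0 0 0 0")

```text
time: 8.93
tool_pos: [0.4628, -0.435, 0.0501]
ee_rot: [3.088, 1.57, 1.412]
wrist_force: [-0.9, 1.9, 1.7]
width: 0.014
```

```bash
python3 -c "
from h import *
plan(.462,-.435,.085,-.103-np.pi/2); print(robot.get_obs()['wrist_torque'])"
```

```text
t 8.93 pos [ 0.4628 -0.435   0.0501] phi -1.676 q [-0.84  0.34  1.35  0.    1.46  0.83] F [-0.9  1.9  1.7] w 0.0140
shift cm (now-frame) [-3.49 -0.08  0.  ] norm 3.5 -> rows>= 0.9
turn about x -0.002 (or 3.139); q6 sense; after turn shift: [-3.49 -0.08  0.  ]; tool x axis [ 0.     0.001 -1.   ]
[ 0.4616957   0.15046788 -0.24526242]
```

Call:
step_arm(motion="0 0 0 0 -0.1 0 0;0 0 0 0 -0.1 0 0;0 0 0 0 -0.1 0 0;0 0 0 0 -0.1 0 0;0 0 0 0 -0.1 0 0;0 0 0 0 -0.1 0 0;0 0 0 0 -0.1 0 0;0 0 0 0 -0.1 0 0;0 0 0 0 -0.1 0 0;0 0 0 0 -0.1 0 0;0 0 0 0 -0.1 0 0;0 0 0 0 -0.1 0 0;0 0 0 0 -0.1 0 0;0 0 0 0 -0.1 0 0;0 0 0 0 -0.1 0 0;0 0 0 0 0 0 0")

```text
time: 10.27
tool_pos: [0.4636, -0.4362, 0.0501]
ee_rot: [-0.475, 1.568, -0.648]
wrist_force: [2.1, 0.1, -0.5]
width: 0.0137
```

```bash
python3 -c "
from h import *
plan(.462,-.435,.085,-.103-np.pi/2); print(robot.get_obs()['wrist_torque'])"
```

```text
t 10.27 pos [ 0.4636 -0.4362  0.0501] phi -0.174 q [-0.84  0.34  1.35  0.    1.45 -0.67] F [ 2.1  0.1 -0.5] w 0.0137
shift cm (now-frame) [-3.49  0.09 -0.17] norm 3.5 -> rows>= 0.9
turn about x 1.500 (or -1.641); q6 sense; after turn shift: [-3.49 -0.18 -0.1 ]; tool x axis [ 0.002 -0.002 -1.   ]
[-0.32797422 -0.40864593  0.1895926 ]
```

Call:
step_arm(motion="60 0 0 0 0 0 0;60 0 0 0 0 0 0;60 0 0 0 0 0 0;60 0 0 0 0 0 0;60 0 0 0 0 0 0;60 0 0 0 0 0 0;60 0 0 0 0 0 0;60 -2 0 0 0 0 0;60 -2 0 0 0 0 0;60 -2 0 0 0 0 0;60 -2 0 0 0 0 0;60 -2 0 0 0 0 0")

```text
time: 11.27
tool_pos: [0.4625, -0.4356, 0.1509]
ee_rot: [2.5, 1.571, 2.324]
wrist_force: [-0.4, -0.2, -0.3]
width: 0.0566
```

```bash
python3 -c "
from h import *
plan(.616,-.043,.15,.107-np.pi/2)
shot('side','s7.png',(300,300,400,375))"
```

```text
t 11.27 pos [ 0.4625 -0.4356  0.1509] phi -0.176 q [-0.84  0.29  1.21 -0.    1.65 -0.67] F [-0.4 -0.2 -0.3] w 0.0566
shift cm (now-frame) [ 0.09 41.34  8.22] norm 42.2 -> rows>= 10.5
turn about x 1.288 (or -1.854); q6 sense; after turn shift: [  0.09  19.45 -37.4 ]; tool x axis [-0.  0. -1.]
```

View pics/s7.png

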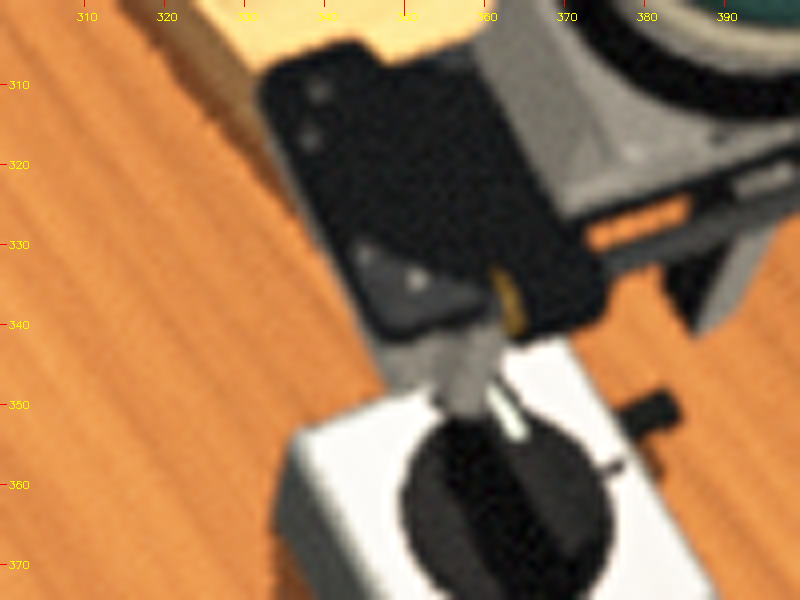

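Call:
step_arm(motion="60 0 0 0 0.117 0 0;60 0 0 0 0.117 0 0;60 0 0 0 0.117 0 0;60 0 0 0 0.117 0 0;60 0 0 0 0.117 0 0;60 0 0 0 0.117 0 0;60 0 0 0 0.117 0 0;60 0 0 0 0.117 0 0;60 0 0 0 0.117 0 0;60 0 0 0 0.117 0 0;60 0 0 0 0.117 0 0")

```text
time: 12.23
tool_pos: [0.4625, -0.4355, 0.149]
ee_rot: [-2.561, 1.57, 2.253]
wrist_force: [-0.1, 0.3, 0.1]
width: 0.0564
```

Call:
step_arm(motion="60 0 1.77 -3.4 0 0 0;60 0 1.77 -3.4 0 0 0;60 0 1.77 -3.4 0 0 0;60 0 1.77 -3.4 0 0 0;60 0 1.77 -3.4 0 0 0;60 0 1.77 -3.4 0 0 0;60 0 1.77 -3.4 0 0 0;60 0 1.77 -3.4 0 0 0;60 0 1.77 -3.4 0 0 0;60 0 1.77 -3.4 0 0 0;60 0 1.77 -3.4 0 0 0;60 0 0 0 0 0 0;60 0 0 0 0 0 0")

```text
time: 13.32
tool_pos: [0.6161, -0.0408, 0.149]
ee_rot: [-1.644, 1.57, -3.103]
wrist_force: [-0.1, 0.2, 0.6]
width: 0.0565
```

```bash
python3 -c "
from h import *
plan(.616,-.043,.066,.11-np.pi/2)
shot('side','s8.png');shot('top','t8.png')"
```

```text
t 13.32 pos [ 0.6161 -0.0408  0.149 ] phi -1.459 q [-0.16  0.25  1.26 -0.    1.63  1.3 ] F [-0.1  0.2  0.6] w 0.0565
shift cm (now-frame) [ 8.3  -0.02  0.22] norm 8.3 -> rows>= 2.1
turn about x 0.002 (or -3.140); q6 sense; after turn shift: [ 8.3  -0.03  0.22]; tool x axis [-0.001 -0.    -1.   ]
```

View pics/s8.png

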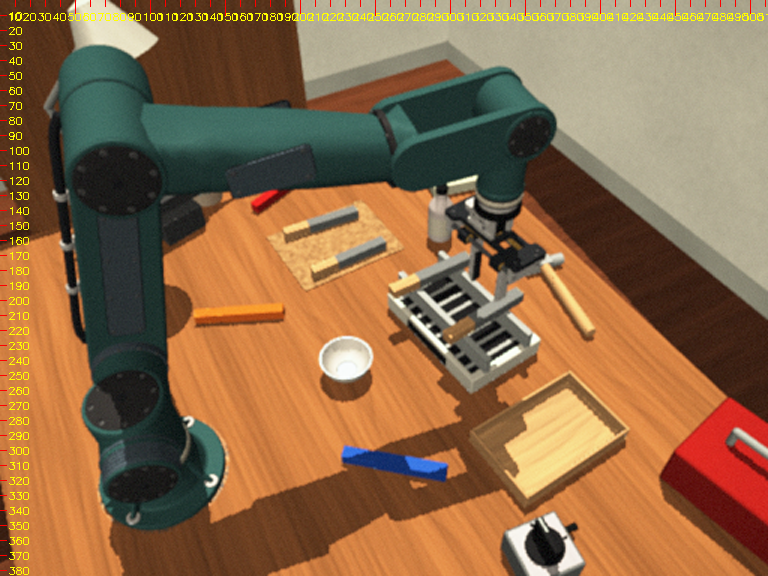

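View pics/t8.png

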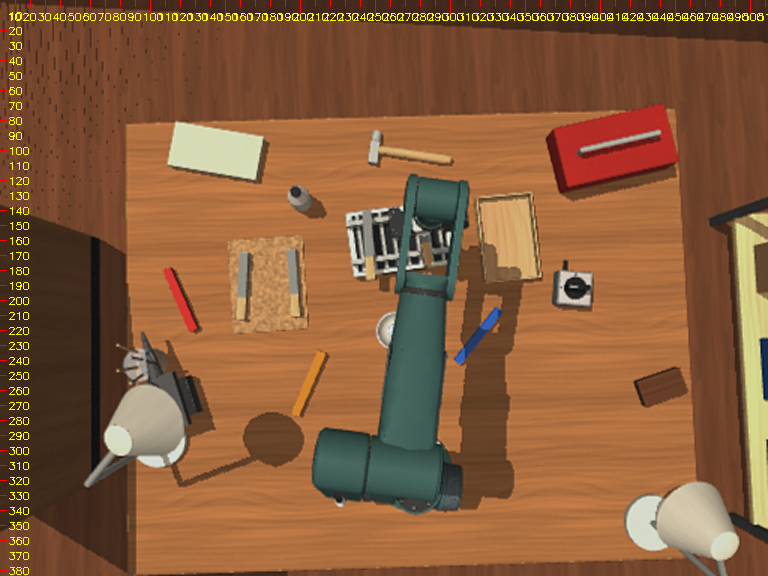

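Call:
step_arm(motion="60 2 0 0.2 0 0 0;60 2 0 0 0 0 0;60 2 0 0 0 0 0;60 1.2 0 0 0 0 0;60 1.1 0 0 0 0 0;60 0 0 0 0 0 0;60 0 0 0 0 0 0")

```text
time: 14.0
tool_pos: [0.616, -0.0455, 0.0668]
ee_rot: [-1.867, 1.57, 2.952]
wrist_force: [-0.3, -0.2, -0.5]
width: 0.0563
```

```bash
python3 -c "
from h import *
plan(.616,-.043,.066,.11-np.pi/2)
shot('side','s9.png',(285,120,365,180))"
```

```text
t 14.00 pos [ 0.616  -0.0455  0.0668] phi -1.464 q [-0.17  0.29  1.38  0.    1.48  1.3 ] F [-0.3 -0.2 -0.5] w 0.0563
shift cm (now-frame) [ 0.08  0.03 -0.25] norm 0.3 -> rows>= 0.1
turn about x -0.003 (or 3.138); q6 sense; after turn shift: [ 0.08  0.03 -0.25]; tool x axis [-0.001  0.    -1.   ]
```

View pics/s9.png

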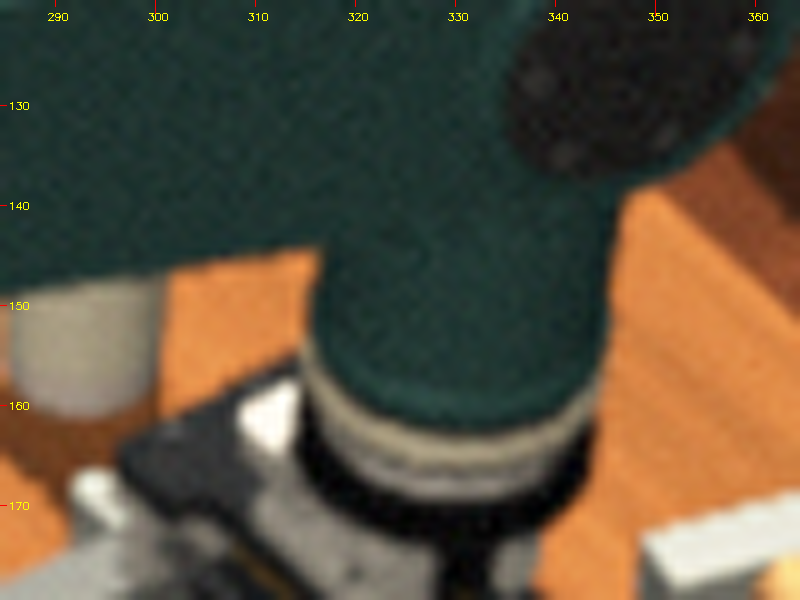

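```bash
python3 -c "
from h import *
shot('side','s9b.png',(285,165,365,225))"
```

```text
(no output)
```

View pics/s9b.png

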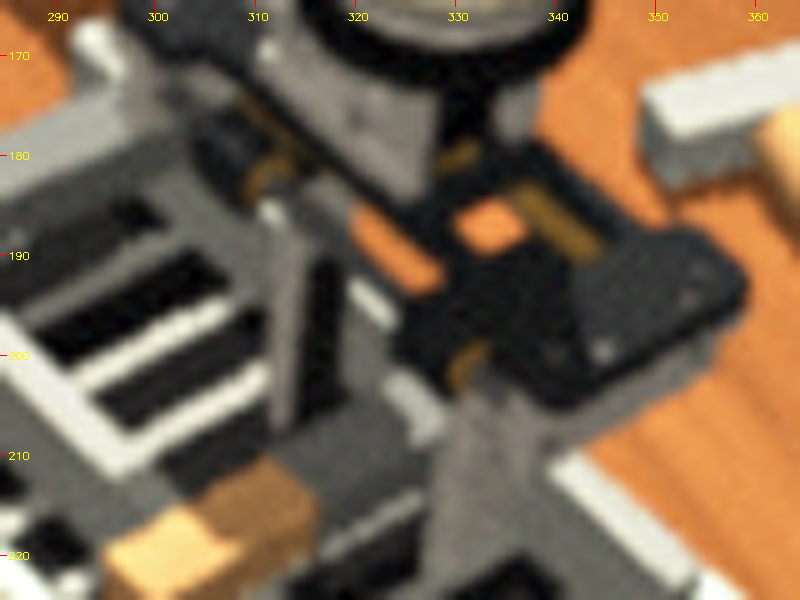

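```bash
python3 -c "
from h import *
c,s=np.cos(-1.464),np.sin(-1.464)
for z in (.075,.08,.085,.09,.095):
  print(z,*[np.round(proj('side',[.616+c*k-s*d,-.0455+s*k+c*d,z]),1) for k in (-.028,-.0405,.028,.0405) for d in (-.008,.008)])
"
```

```text
0.075 [312.9 210.7] [317.3 208.2] [310.1 208. ] [314.5 205.5] [325.8 223.1] [330.2 220.5] [328.8 225.9] [333.2 223.3]
0.08 [313.  209.5] [317.4 207. ] [310.2 206.8] [314.6 204.4] [326.  221.9] [330.4 219.3] [328.9 224.8] [333.4 222.2]
0.085 [313.2 208.3] [317.5 205.9] [310.4 205.7] [314.7 203.2] [326.1 220.8] [330.6 218.2] [329.1 223.7] [333.5 221. ]
0.09 [313.3 207.2] [317.7 204.7] [310.5 204.5] [314.9 202. ] [326.3 219.6] [330.7 217. ] [329.3 222.5] [333.7 219.9]
0.095 [313.4 206. ] [317.8 203.5] [310.6 203.3] [315.  200.8] [326.5 218.5] [330.9 215.8] [329.5 221.3] [333.9 218.7]
```

Call:
step_arm(motion="0 0 0 -0.1 0 0 0;0 0 0 -0.1 0 0 0;0 0 0 0 0 0 0;0 0 0 0 0 0 0;0 0 0 0 0 0 0;0 0 0 0 0 0 0;0 0 0 0 0 0 0;0 0 0 0 0 0 0;0 0 0 0 0 0 0;0 0 0 0 0 0 0")

```text
time: 14.93
tool_pos: [0.6161, -0.0428, 0.0671]
ee_rot: [2.227, 1.57, 0.764]
wrist_force: [0.5, 0.2, 1.7]
width: 0.0222
```

Call:
step_arm(motion="0 -1 0 0 0 0 0;0 -2 0 0 0 0 0;0 -2 0 0 0 0 0;0 -2 0 0 0 0 0;0 -1.3 0 0 0 0 0;0 0 0 0 0 0 0")

```text
time: 15.43
tool_pos: [0.6181, -0.0433, 0.1545]
ee_rot: [1.296, 1.563, -0.167]
wrist_force: [0.3, -0.2, -1.1]
width: 0.0218
```

```bash
python3 -c "
from h import *
plan(.6032,-.296,.15,.0745-np.pi/2)"
```

```text
t 15.43 pos [ 0.6181 -0.0433  0.1545] phi -1.463 q [-0.16  0.24  1.26 -0.    1.63  1.3 ] F [ 0.3 -0.2 -1.1] w 0.0218
shift cm (now-frame) [ 0.47 -4.2  24.96] norm 25.3 -> rows>= 6.3
turn about x 0.033 (or -3.108); q6 sense; after turn shift: [ 0.45 -3.36 25.09]; tool x axis [ 0.007 -0.001 -1.   ]
```

Call:
step_arm(motion="0 0 0 0 0.033 0 0;0 0 -0.42 3.13 0 0 0;0 0 -0.42 3.13 0 0 0;0 0 -0.42 3.13 0 0 0;0 0 -0.42 3.13 0 0 0;0 0 -0.42 3.13 0 0 0;0 0 -0.42 3.13 0 0 0;0 0 -0.42 3.13 0 0 0;0 0 -0.42 3.13 0 0 0;0 0 0 0 0 0 0;0 0 0 0 0 0 0;0 0 0 0 0 0 0")

```text
time: 16.43
tool_pos: [0.6008, -0.2944, 0.1486]
ee_rot: [-2.518, 1.568, 2.269]
wrist_force: [-0.1, 0.0, -1.2]
width: 0.0217
```

```bash
python3 -c "
from h import *
plan(.6032,-.296,-.012,.0745-np.pi/2)
shot('side','s10.png',(290,180,420,277))"
```

```text
t 16.43 pos [ 0.6008 -0.2944  0.1486] phi -1.496 q [-0.54  0.37  1.11  0.    1.67  0.96] F [-0.1  0.  -1.2] w 0.0217
shift cm (now-frame) [16.06  0.25  0.21] norm 16.1 -> rows>= 4.0
turn about x 0.000 (or -3.141); q6 sense; after turn shift: [16.06  0.23  0.18]; tool x axis [-0.002  0.002 -1.   ]
```

View pics/s10.png

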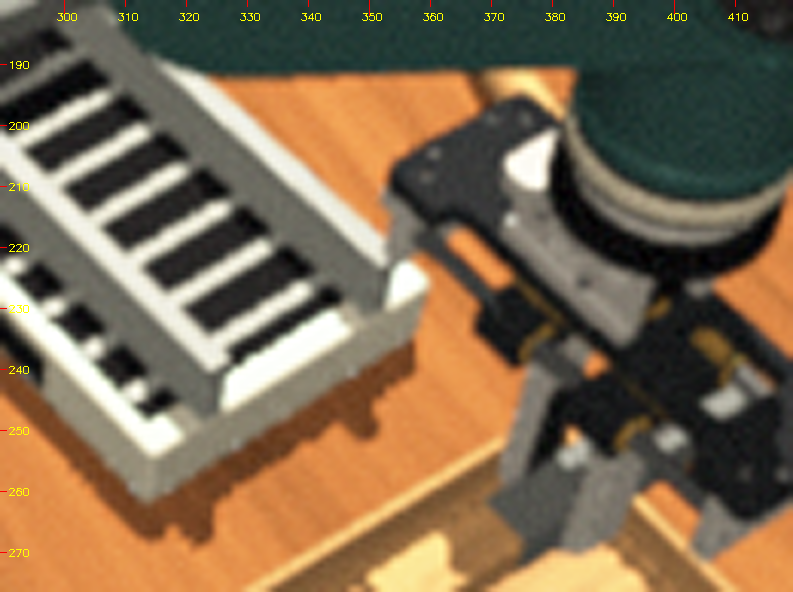

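Call:
step_arm(motion="0 3 0.2 0.2 0 0 0;0 3 0 0 0 0 0;0 3 0 0 0 0 0;0 3 0 0 0 0 0;0 2 0 0 0 0 0;0 1 0 0 0 0 0;0 0.5 0 0 0 0 0;0 0 0 0 0 0 0;0 0 0 0 0 0 0")

```text
time: 17.23
tool_pos: [0.6046, -0.2969, -0.0033]
ee_rot: [1.024, 1.568, -0.471]
wrist_force: [-0.0, 0.4, -0.4]
width: 0.0215
```

```bash
python3 -c "
from h import *
plan(.6032,-.296,-.012,.0745-np.pi/2)
shot('side','s11.png',(290,180,420,277))"
```

```text
t 17.23 pos [ 0.6046 -0.2969 -0.0033] phi -1.495 q [-0.54  0.45  1.3   0.    1.38  0.95] F [-0.   0.4 -0.4] w 0.0215
shift cm (now-frame) [ 0.87 -0.13 -0.1 ] norm 0.9 -> rows>= 0.2
turn about x 0.001 (or -3.140); q6 sense; after turn shift: [ 0.87 -0.13 -0.1 ]; tool x axis [ 0.002 -0.001 -1.   ]
```

View pics/s11.png

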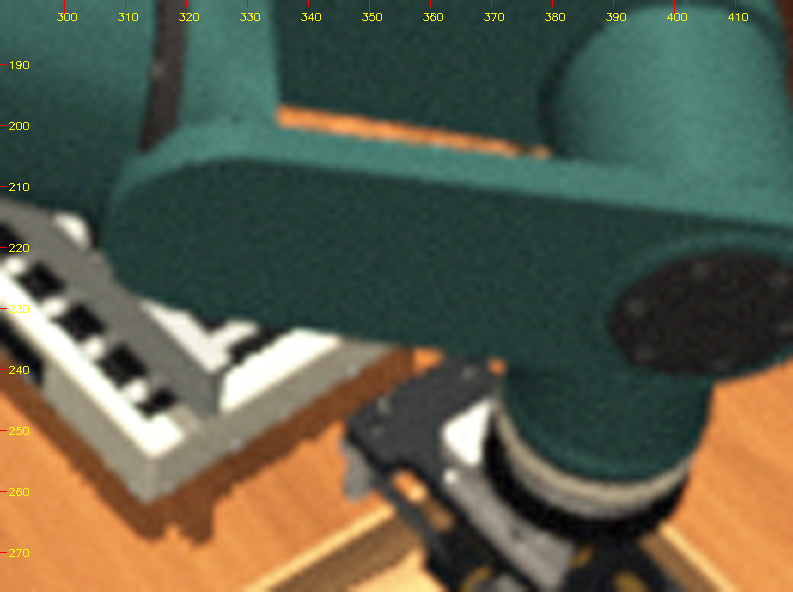

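Call:
step_arm(motion="0 0.3 0 0 0 0 0;0 0.3 0 0 0 0 0;0 0 0 0 0 0 0")

```text
time: 17.53
tool_pos: [0.6034, -0.2971, -0.0108]
ee_rot: [1.147, 1.57, -0.35]
wrist_force: [-0.4, 0.3, -0.7]
width: 0.0219
```

Call:
step_arm(motion="0 0.2 0 0 0 0 0;0 0.2 0 0 0 0 0;0 0 0 0 0 0 0")

```text
time: 17.78
tool_pos: [0.6037, -0.2973, -0.0129]
ee_rot: [0.932, 1.569, -0.564]
wrist_force: [-2.4, 1.5, 6.1]
width: 0.022
```

Call:
step_arm(motion="40 0 0 0 0 0 0;40 0 0 0 0 0 0;40 0 0 0 0 0 0;40 0 0 0 0 0 0;40 -1 0 0 0 0 0;40 -2 0 0 0 0 0;40 -3 0 0 0 0 0;40 -3 0 0 0 0 0;40 -3 0 0 0 0 0;40 -3 0 0 0 0 0;40 -1.3 0 0 0 0 0;40 0 0 0 0 0 0;40 0 0 0 0 0 0")

```text
time: 18.87
tool_pos: [0.6033, -0.2965, 0.1475]
ee_rot: [-3.071, 1.57, 1.717]
wrist_force: [-0.5, 0.3, -0.8]
width: 0.0376
```

```bash
python3 -c "
from h import *
plan(.5845,.0965,.15,.016-np.pi/2)
shot('top','t12.png',(225,115,405,250))"
```

```text
t 18.87 pos [ 0.6033 -0.2965  0.1475] phi -1.496 q [-0.54  0.37  1.11  0.    1.66  0.95] F [-0.5  0.3 -0.8] w 0.0376
shift cm (now-frame) [ -0.22   1.07 -39.33] norm 39.3 -> rows>= 9.8
turn about x 0.059 (or -3.082); q6 sense; after turn shift: [ -0.25  -1.25 -39.32]; tool x axis [-0.     0.001 -1.   ]
```

View pics/t12.png

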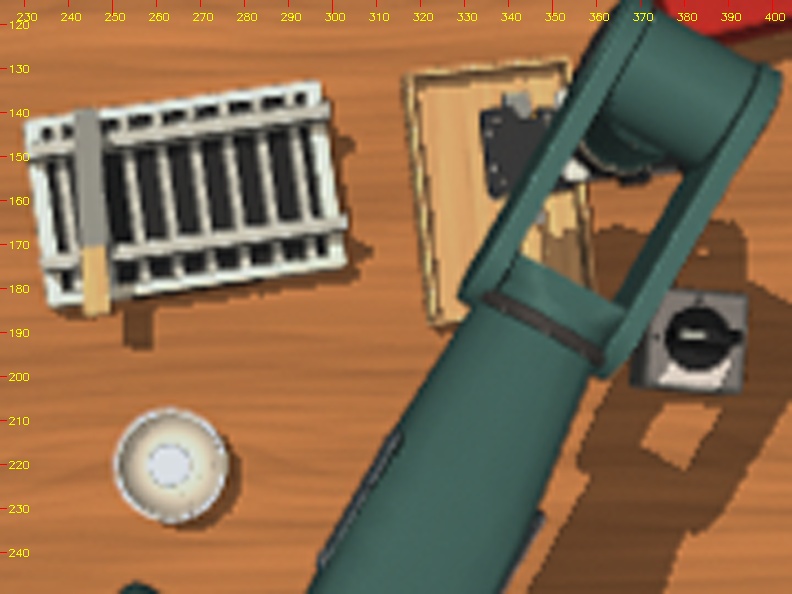

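Call:
step_arm(motion="60 0 0 0 0.059 0 0;60 0 -0.12 -3.57 0 0 0;60 0 -0.12 -3.57 0 0 0;60 0 -0.12 -3.57 0 0 0;60 0 -0.12 -3.57 0 0 0;60 0 -0.12 -3.57 0 0 0;60 0 -0.12 -3.57 0 0 0;60 0 -0.12 -3.57 0 0 0;60 0 -0.12 -3.57 0 0 0;60 0 -0.12 -3.57 0 0 0;60 0 -0.12 -3.57 0 0 0;60 0 -0.12 -3.57 0 0 0;60 0 0 0 0 0 0;60 0 0 0 0 0 0;60 0 0 0 0 0 0")

```text
time: 20.17
tool_pos: [0.5827, 0.0951, 0.1454]
ee_rot: [-1.384, 1.566, -2.939]
wrist_force: [-0.4, -0.7, 0.1]
width: 0.0564
```

```bash
python3 -c "
from h import *
plan(.5845,.0965,.067,.016-np.pi/2)
shot('side','s13.png',(250,120,380,217));shot('top','t13.png',(305,115,405,205))"
```

```text
t 20.17 pos [0.5827 0.0951 0.1454] phi -1.555 q [ 0.07  0.19  1.34 -0.    1.62  1.62] F [-0.4 -0.7  0.1] w 0.0564
shift cm (now-frame) [ 7.84  0.21 -0.14] norm 7.8 -> rows>= 2.0
turn about x 0.000 (or -3.141); q6 sense; after turn shift: [ 7.84  0.18 -0.14]; tool x axis [-0.004 -0.001 -1.   ]
```

View pics/s13.png

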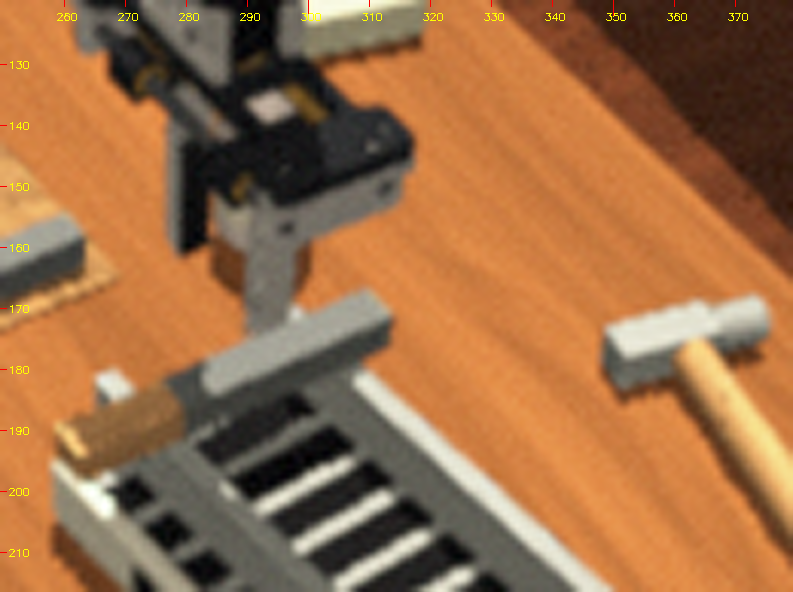

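View pics/t13.png

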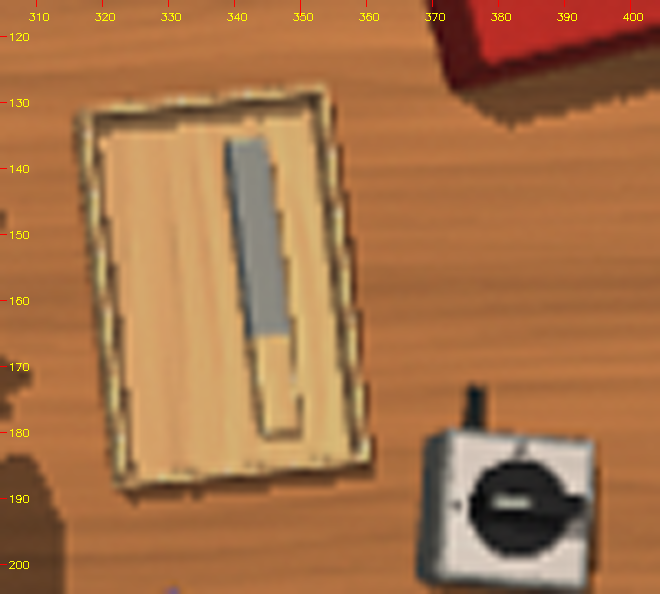

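Call:
step_arm(motion="60 2 0.1 -0.1 0 0 0;60 2 0 0 0 0 0;60 2 0 0 0 0 0;60 1.2 0 0 0 0 0;60 0.6 0 0 0 0 0;60 0 0 0 0 0 0;0 0 0 0 0 0 0;0 0 0 0 0 0 0;0 0 0 0 0 0 0;0 0 0 0 0 0 0;0 0 0 0 0 0 0;0 0 0 0 0 0 0;0 0 0 0 0 0 0;0 0 0 0 0 0 0;0 0 0 0 0 0 0")

```text
time: 21.52
tool_pos: [0.5853, 0.0968, 0.0707]
ee_rot: [1.924, 1.57, 0.369]
wrist_force: [-0.4, 0.3, 3.3]
width: 0.0217
```

```bash
python3 -c "
from h import *
plan(.5994,-.246,.15,.0745-np.pi/2)"
```

```text
t 21.52 pos [0.5853 0.0968 0.0707] phi -1.555 q [0.07 0.23 1.44 0.   1.47 1.62] F [-0.4  0.3  3.3] w 0.0217
shift cm (now-frame) [-7.95  0.87 34.29] norm 35.2 -> rows>= 8.8
turn about x -0.059 (or 3.083); q6 sense; after turn shift: [-7.93 -1.14 34.29]; tool x axis [ 0.001  0.    -1.   ]
```

Call:
step_arm(motion="0 -1 0 0 0 0 0;0 -2 0 0 0 0 0;0 -2 0 0 0 0 0;0 -2 0 0 0 0 0;0 -1 0 0 -0.059 0 0;0 0 -0.11 3.43 0 0 0;0 0 -0.11 3.43 0 0 0;0 0 -0.11 3.43 0 0 0;0 0 -0.11 3.43 0 0 0;0 0 -0.11 3.43 0 0 0;0 0 -0.11 3.43 0 0 0;0 0 -0.11 3.43 0 0 0;0 0 -0.11 3.43 0 0 0;0 0 -0.11 3.43 0 0 0;0 0 -0.11 3.43 0 0 0;0 0 0 0 0 0 0;0 0 0 0 0 0 0;0 0 0 0 0 0 0")

```text
time: 23.02
tool_pos: [0.5993, -0.246, 0.1495]
ee_rot: [-2.537, 1.569, 2.249]
wrist_force: [0.0, -0.5, -0.9]
width: 0.0218
```

```bash
python3 -c "
from h import *
plan(.5994,-.246,-.009,.0745-np.pi/2)
shot('side','s14.png',(300,180,400,255))"
```

```text
t 23.02 pos [ 0.5993 -0.246   0.1495] phi -1.496 q [-0.48  0.32  1.18  0.    1.65  1.02] F [ 0.  -0.5 -0.9] w 0.0218
shift cm (now-frame) [15.85  0.03  0.02] norm 15.9 -> rows>= 4.0
turn about x -0.000 (or 3.142); q6 sense; after turn shift: [1.585e+01 1.000e-02 0.000e+00]; tool x axis [-0.001  0.001 -1.   ]
```

View pics/s14.png

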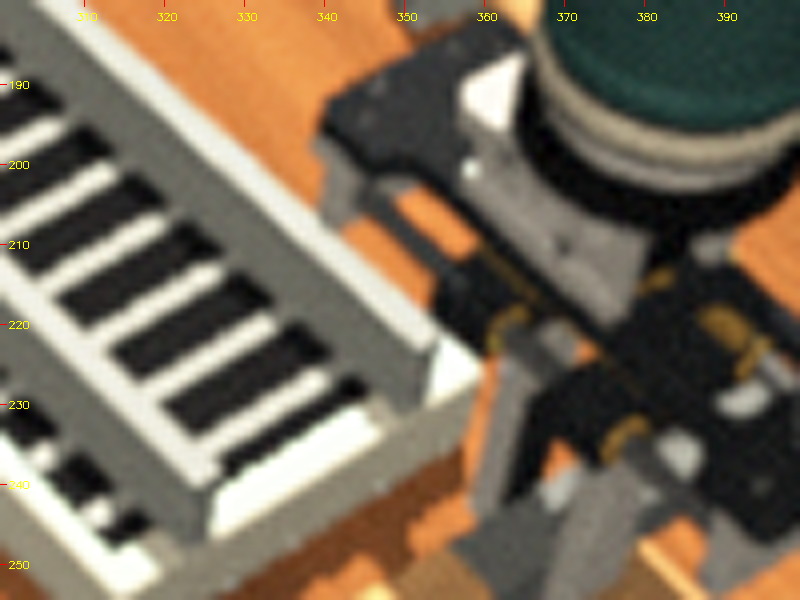

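Call:
step_arm(motion="0 3 0 0 0 0 0;0 3 0 0 0 0 0;0 3 0 0 0 0 0;0 3 0 0 0 0 0;0 2 0 0 0 0 0;0 1 0 0 0 0 0;0 0.3 0 0 0 0 0;0 0.3 0 0 0 0 0;0 0 0 0 0 0 0;0 0 0 0 0 0 0")

```text
time: 23.9
tool_pos: [0.601, -0.2467, -0.0039]
ee_rot: [1.045, 1.567, -0.45]
wrist_force: [-0.9, 0.1, -0.3]
width: 0.0216
```

Call:
step_arm(motion="0 0.2 0 0 0 0 0;0 0.1 0 0 0 0 0;0 0 0 0 0 0 0")

```text
time: 24.15
tool_pos: [0.5998, -0.2465, -0.0085]
ee_rot: [1.115, 1.57, -0.381]
wrist_force: [-0.0, -0.3, -1.7]
width: 0.0216
```

Call:
step_arm(motion="0 0.2 0 0 0 0 0;0 0.1 0 0 0 0 0;0 0 0 0 0 0 0")

```text
time: 24.4
tool_pos: [0.6001, -0.2467, -0.0093]
ee_rot: [0.97, 1.569, -0.526]
wrist_force: [-3.1, 1.1, 8.4]
width: 0.0221
```

Call:
step_arm(motion="40 0 0 0 0 0 0;40 0 0 0 0 0 0;40 0 0 0 0 0 0;40 0 0 0 0 0 0;40 -1 0 0 0 0 0;40 -2 0 0 0 0 0;40 -3 0 0 0 0 0;40 -3 0 0 0 0 0;40 -3 0 0 0 0 0;40 -3 0 0 0 0 0;40 -3 0 0 0 0 0;40 0 0 0 0 0 0")

```text
time: 25.4
tool_pos: [0.6029, -0.248, 0.1775]
ee_rot: [1.028, 1.556, -0.468]
wrist_force: [1.2, -0.2, 1.0]
width: 0.0374
```

```bash
python3 -c "
from h import *
plan(.4981,.2991,.17,.047-np.pi/2)
im=shot('top','t15.png',(145,150,235,230)); crop(im,'t15b.png',(305,115,405,205))"
```

```text
t 25.40 pos [ 0.6029 -0.248   0.1775] phi -1.496 q [-0.48  0.31  1.13  0.    1.69  1.02] F [ 1.2 -0.2  1. ] w 0.0374
shift cm (now-frame) [  0.24  -6.36 -55.34] norm 55.7 -> rows>= 13.9
turn about x 0.028 (or -3.114); q6 sense; after turn shift: [  0.75  -7.89 -55.14]; tool x axis [ 0.013 -0.007 -1.   ]
```

View pics/t15.png

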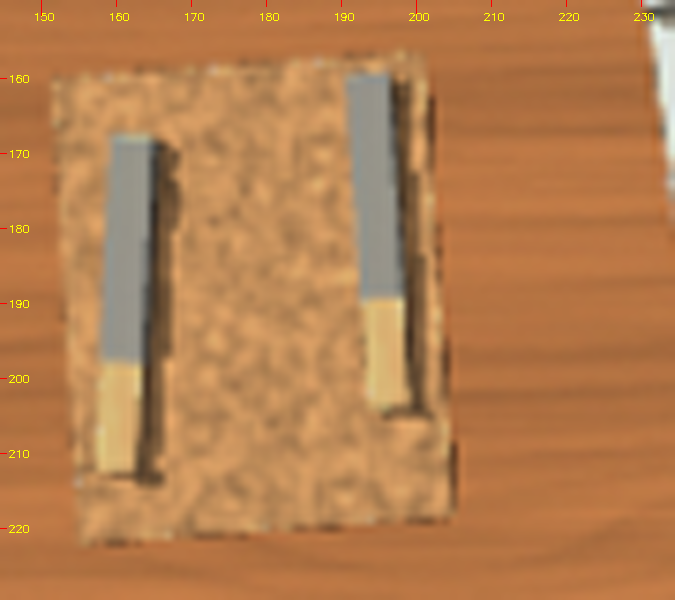

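View pics/t15b.png

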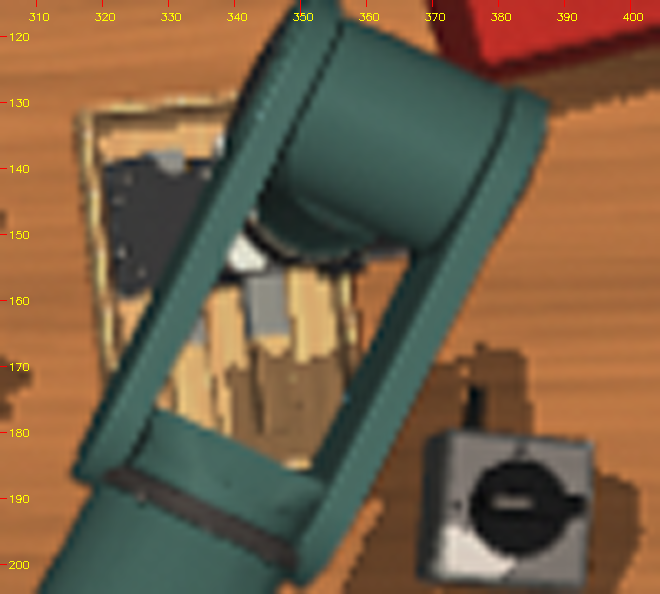

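```bash
python3 -c "
from h import *
A=back('top',193,159.7,.025);B=back('top',196.2,204.3,.025);d=A-B;c=(A+B)/2;y=np.arctan2(d[1],d[0]);print(c,y,np.hypot(*d[:2]))
plan(c[0],c[1],.17,y-np.pi/2)"
```

```text
[0.52337625 0.30016331 0.025     ] 0.05193437099980111 0.17789333861424592
t 25.45 pos [ 0.6019 -0.2475  0.174 ] phi -1.496 q [-0.48  0.31  1.14  0.    1.69  1.02] F [-0.8 -0.5 -0.3] w 0.0374
shift cm (now-frame) [  0.07  -3.74 -55.2 ] norm 55.3 -> rows>= 13.8
turn about x 0.023 (or -3.119); q6 sense; after turn shift: [  0.4  -5.  -55.1]; tool x axis [ 0.009 -0.005 -1.   ]
```

Call:
step_arm(motion="60 0 0 0 0.023 0 0;60 0 -0.33 -3.67 0 0 0;60 0 -0.33 -3.67 0 0 0;60 0 -0.33 -3.67 0 0 0;60 0 -0.33 -3.67 0 0 0;60 0 -0.33 -3.67 0 0 0;60 0 -0.33 -3.67 0 0 0;60 0 -0.33 -3.67 0 0 0;60 0 -0.33 -3.67 0 0 0;60 0 -0.33 -3.67 0 0 0;60 0 -0.33 -3.67 0 0 0;60 0 -0.33 -3.67 0 0 0;60 0 -0.33 -3.67 0 0 0;60 0 -0.33 -3.67 0 0 0;60 0 -0.33 -3.67 0 0 0;60 0 -0.33 -3.67 0 0 0;60 0 0 0 0 0 0;60 0 0 0 0 0 0;60 0 0 0 0 0 0")

```text
time: 27.03
tool_pos: [0.5208, 0.3, 0.1659]
ee_rot: [-1.003, 1.567, -2.522]
wrist_force: [0.4, 0.1, 0.6]
width: 0.0563
```

```bash
python3 -c "
from h import *
plan(.5234,.3002,-.012,.052-np.pi/2)
shot('side','s16.png',(170,110,290,200));im=shot('top','t16.png',(145,150,235,230)); crop(im,'t16b.png',(305,115,405,205))"
```

```text
t 27.03 pos [0.5208 0.3    0.1659] phi -1.519 q [ 0.43  0.21  1.27 -0.    1.66  1.95] F [0.4 0.1 0.6] w 0.0563
shift cm (now-frame) [17.79  0.32 -0.04] norm 17.8 -> rows>= 4.4
turn about x -0.001 (or 3.141); q6 sense; after turn shift: [17.79  0.26 -0.  ]; tool x axis [-0.003 -0.002 -1.   ]
```

View pics/s16.png

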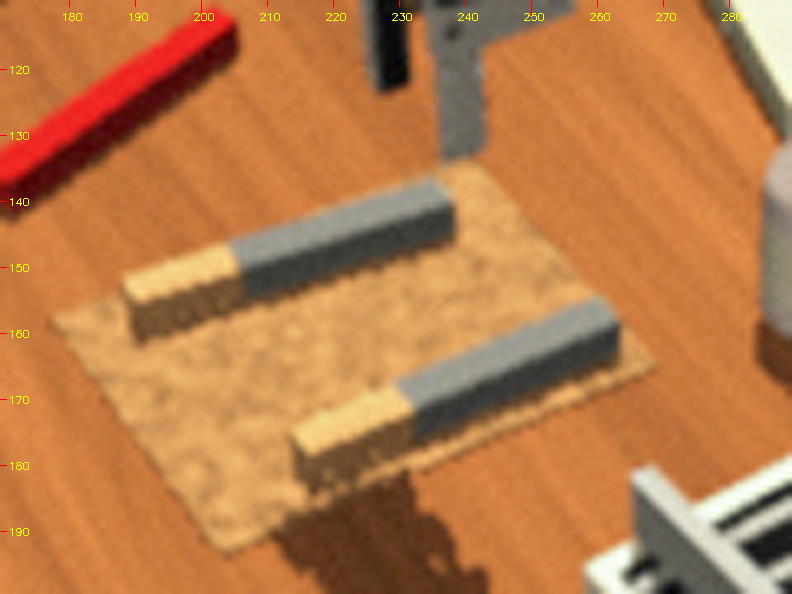

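View pics/t16b.png

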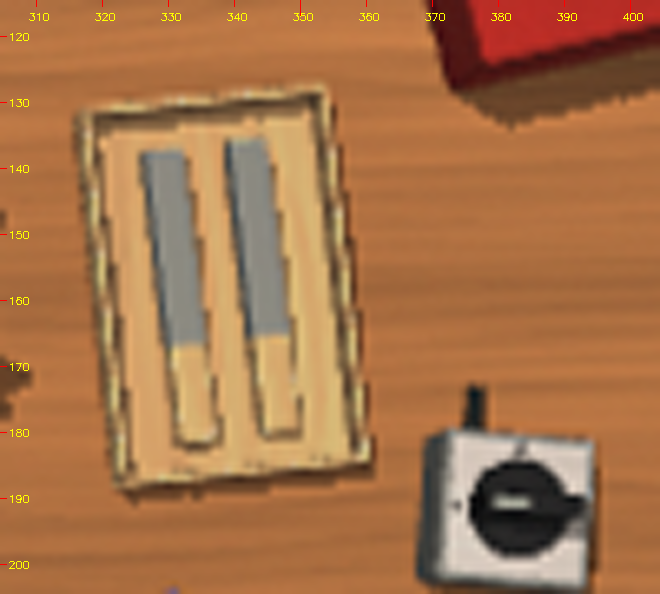

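Call:
step_arm(motion="60 3 0.2 0 0 0 0;60 3 0 0 0 0 0;60 3 0 0 0 0 0;60 3 0 0 0 0 0;60 3 0 0 0 0 0;60 1.5 0 0 0 0 0;60 0.8 0 0 0 0 0;60 0 0 0 0 0 0;60 0 0 0 0 0 0;60 0 0 0 0 0 0")

```text
time: 27.97
tool_pos: [0.5253, 0.3011, -0.0029]
ee_rot: [1.944, 1.567, 0.424]
wrist_force: [0.9, -0.1, -0.4]
width: 0.0564
```

```bash
python3 -c "
from h import *
plan(.5234,.3002,-.012,.052-np.pi/2)
shot('side','s17.png',(170,110,290,200))"
```

```text
t 27.97 pos [ 0.5253  0.3011 -0.0029] phi -1.520 q [ 0.43  0.31  1.49 -0.    1.33  1.95] F [ 0.9 -0.1 -0.4] w 0.0564
shift cm (now-frame) [ 0.91 -0.2   0.08] norm 0.9 -> rows>= 0.2
turn about x -0.001 (or 3.140); q6 sense; after turn shift: [ 0.91 -0.2   0.08]; tool x axis [ 0.003  0.002 -1.   ]
```

View pics/s17.png

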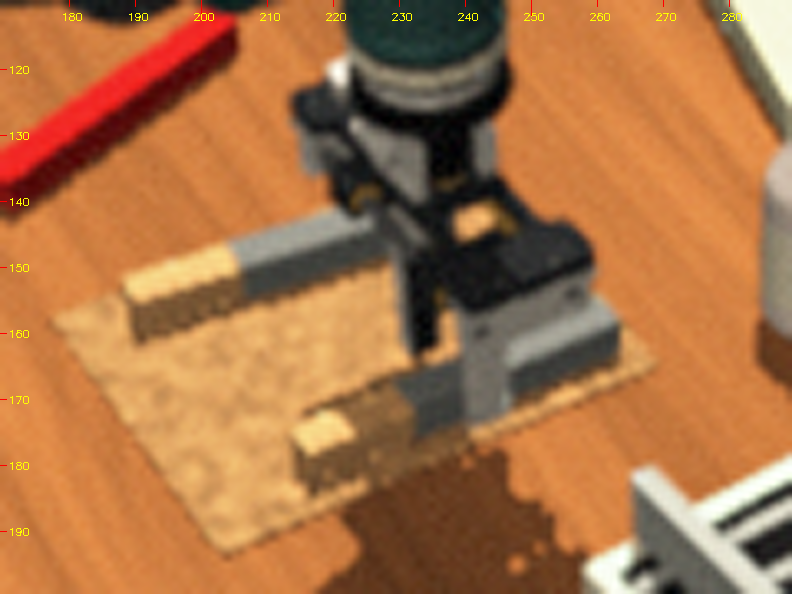

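Call:
step_arm(motion="60 0.3 0 0 0 0 0;60 0.3 0 0 0 0 0;60 0 0 0 0 0 0;0 0 0 0 0 0 0;0 0 0 0 0 0 0;0 0 0 0 0 0 0;0 0 0 0 0 0 0;0 0 0 0 0 0 0;0 0 0 0 0 0 0;0 0 0 0 0 0 0;0 0 0 0 0 0 0;0 0 0 0 0 0 0")

```text
time: 29.02
tool_pos: [0.5237, 0.301, -0.011]
ee_rot: [1.991, 1.571, 0.472]
wrist_force: [-0.1, 0.0, 0.2]
width: 0.0211
```

Call:
step_arm(motion="0 -1 0 0 0 0 0;0 -2 0 0 0 0 0;0 -3 0 0 0 0 0;0 -3 0 0 0 0 0;0 -3 0 0 0 0 0;0 -3 0 0 0 0 0;0 -1.5 0 0 0 0 0;0 0 0 0 0 0 0;0 0 0 0 0 0 0")

```text
time: 29.77
tool_pos: [0.5241, 0.3012, 0.1553]
ee_rot: [1.992, 1.568, 0.473]
wrist_force: [-0.0, 0.2, -1.9]
width: 0.0216
```

```bash
python3 -c "
from h import *
plan(.6121,-.037,.15,.1074-np.pi/2)
shot('side','s18.png',(170,90,290,180))"
```

```text
t 29.77 pos [0.5241 0.3012 0.1553] phi -1.519 q [0.43 0.21 1.29 0.   1.64 1.95] F [-0.   0.2 -1.9] w 0.0216
shift cm (now-frame) [ 0.51  7.03 34.23] norm 35.0 -> rows>= 8.7
turn about x -0.056 (or 3.086); q6 sense; after turn shift: [ 0.53  5.12 34.57]; tool x axis [ 0.002  0.001 -1.   ]
```

View pics/s18.png

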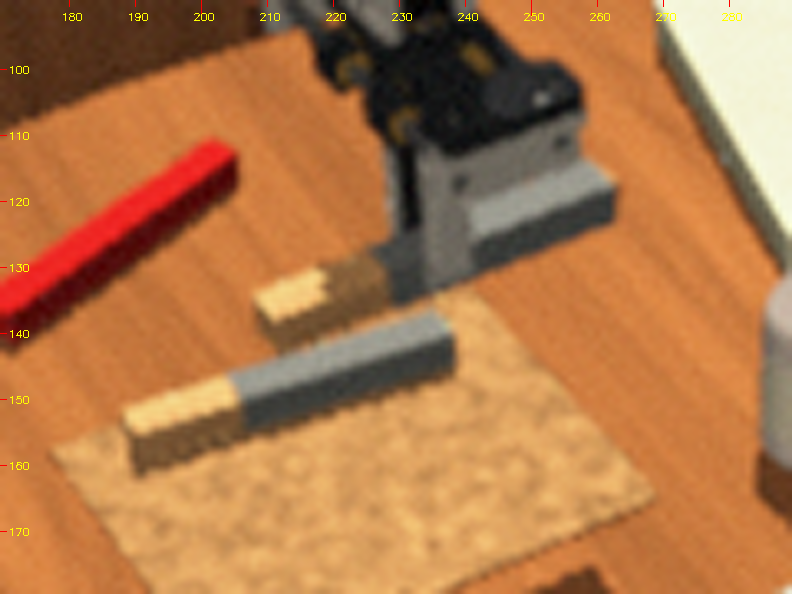

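Call:
step_arm(motion="0 0 0 0 -0.056 0 0;0 0 0.51 3.46 0 0 0;0 0 0.51 3.46 0 0 0;0 0 0.51 3.46 0 0 0;0 0 0.51 3.46 0 0 0;0 0 0.51 3.46 0 0 0;0 0 0.51 3.46 0 0 0;0 0 0.51 3.46 0 0 0;0 0 0.51 3.46 0 0 0;0 0 0.51 3.46 0 0 0;0 0 0.51 3.46 0 0 0;0 0 0 0 0 0 0;0 0 0 0 0 0 0;0 0 0 0 0 0 0")

```text
time: 30.98
tool_pos: [0.6104, -0.0371, 0.1516]
ee_rot: [-2.012, 1.566, 2.808]
wrist_force: [-0.5, -0.9, -0.5]
width: 0.0217
```

```bash
python3 -c "
from h import *
plan(.6121,-.037,.076,.1074-np.pi/2)
shot('side','s19.png',(260,130,380,220))"
```

```text
t 30.98 pos [ 0.6104 -0.0371  0.1516] phi -1.463 q [-0.15  0.24  1.27  0.    1.64  1.31] F [-0.5 -0.9 -0.5] w 0.0217
shift cm (now-frame) [7.56 0.2  0.02] norm 7.6 -> rows>= 1.9
turn about x -0.000 (or 3.142); q6 sense; after turn shift: [7.56 0.17 0.  ]; tool x axis [-0.004  0.001 -1.   ]
```

View pics/s19.png

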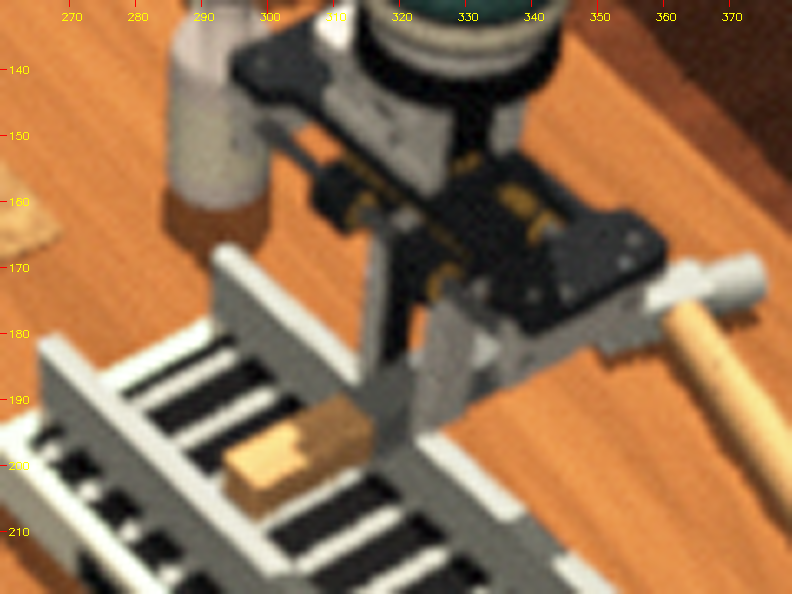

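Call:
step_arm(motion="0 2 0.1 0 0 0 0;0 2 0 0 0 0 0;0 1.5 0 0 0 0 0;0 1 0 0 0 0 0;0 0.5 0 0 0 0 0;0 0.3 0 0 0 0 0;0 0 0 0 0 0 0;0 0 0 0 0 0 0")

```text
time: 31.7
tool_pos: [0.6132, -0.0372, 0.082]
ee_rot: [1.393, 1.569, -0.07]
wrist_force: [-0.9, 0.2, -0.2]
width: 0.0215
```

Call:
step_arm(motion="0 0.2 0 0 0 0 0;0 0.1 0 0 0 0 0;0 0 0 0 0 0 0")

```text
time: 31.95
tool_pos: [0.6128, -0.0375, 0.0784]
ee_rot: [1.428, 1.57, -0.035]
wrist_force: [-0.4, -0.1, -0.1]
width: 0.0216
```

Call:
step_arm(motion="0 0.3 0 0 0 0 0;0 0.2 0 0 0 0 0;0 0 0 0 0 0 0;0 0 0 0 0 0 0")

```text
time: 32.28
tool_pos: [0.6124, -0.0374, 0.0726]
ee_rot: [-1.975, 1.57, 2.845]
wrist_force: [0.6, -0.2, -0.2]
width: 0.0219
```

Call:
step_arm(motion="0 0.2 0 0 0 0 0;0 0 0 0 0 0 0;0 0 0 0 0 0 0")

```text
time: 32.53
tool_pos: [0.6127, -0.0374, 0.0711]
ee_rot: [1.484, 1.57, 0.021]
wrist_force: [0.5, -0.1, -0.4]
width: 0.022
```

Call:
step_arm(motion="0 0.15 0 0 0 0 0;0 0 0 0 0 0 0;0 0 0 0 0 0 0")

```text
time: 32.78
tool_pos: [0.6127, -0.0374, 0.071]
ee_rot: [1.299, 1.57, -0.164]
wrist_force: [-2.0, -1.0, 5.4]
width: 0.022
```

Contact on the rails. Release, lift, look.

Call:
step_arm(motion="60 0 0 0 0 0 0;60 0 0 0 0 0 0;60 0 0 0 0 0 0;60 0 0 0 0 0 0;60 0 0 0 0 0 0;60 -1 0 0 0 0 0;60 -2 0 0 0 0 0;60 -3 0 0 0 0 0;60 -3 0 0 0 0 0;60 -1 0 0 0 0 0;60 0 0 0 0 0 0;60 0 0 0 0 0 0")

```text
time: 33.78
tool_pos: [0.6127, -0.0375, 0.1696]
ee_rot: [1.389, 1.57, -0.074]
wrist_force: [0.2, 0.1, -0.1]
width: 0.0566
```

```bash
python3 -c "
from h import *
plan(.4943,.4335,.17,-.059-np.pi/2)
im=shot('top','t20.png',(145,150,235,230)); im=shot('side','s20.png',(260,130,380,220))"
```

```text
t 33.78 pos [ 0.6127 -0.0375  0.1696] phi -1.463 q [-0.15  0.23  1.24  0.    1.67  1.31] F [ 0.2  0.1 -0.1] w 0.0566
shift cm (now-frame) [ -0.06  -6.71 -48.1 ] norm 48.6 -> rows>= 12.1
turn about x 0.167 (or -2.975); q6 sense; after turn shift: [-4.000e-02 -1.460e+01 -4.632e+01]; tool x axis [ 0.001 -0.    -1.   ]
```

View pics/t20.png

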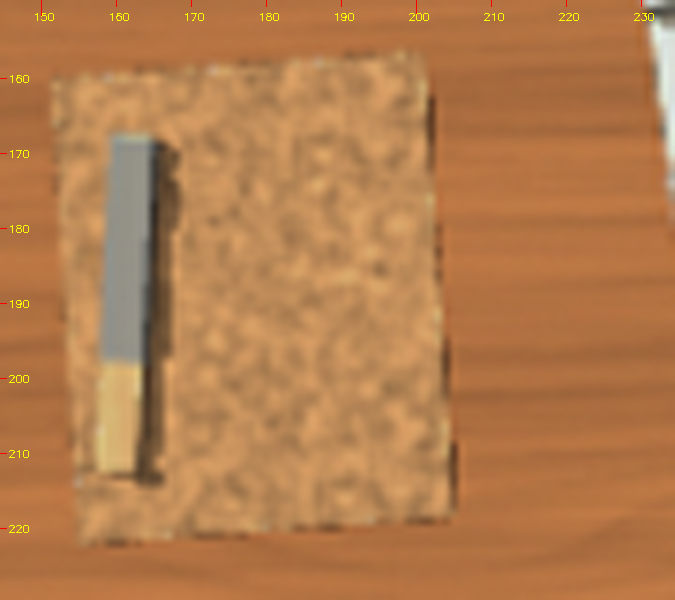

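View pics/s20.png

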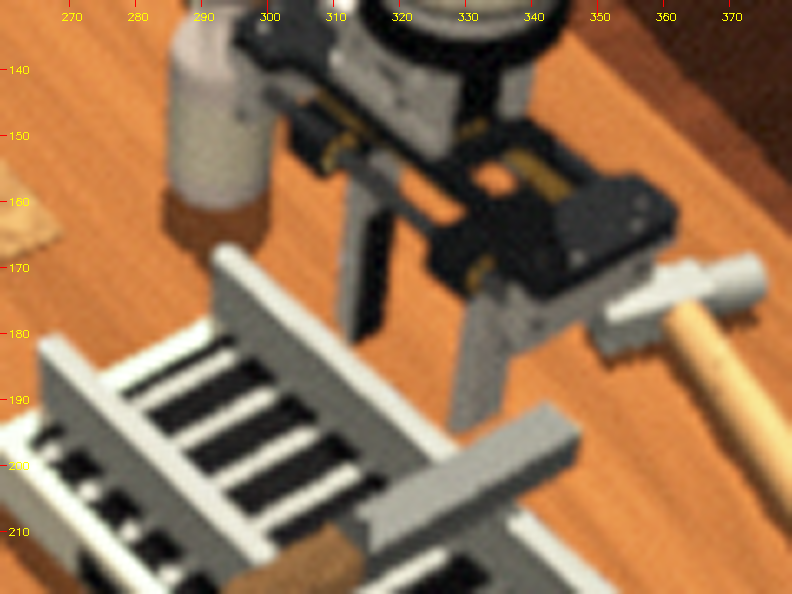

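Call:
step_arm(motion="60 0 0 0 0.083 0 0;60 0 0 0 0.083 0 0;60 0 -1.12 -3.56 0 0 0;60 0 -1.12 -3.56 0 0 0;60 0 -1.12 -3.56 0 0 0;60 0 -1.12 -3.56 0 0 0;60 0 -1.12 -3.56 0 0 0;60 0 -1.12 -3.56 0 0 0;60 0 -1.12 -3.56 0 0 0;60 0 -1.12 -3.56 0 0 0;60 0 -1.12 -3.56 0 0 0;60 0 -1.12 -3.56 0 0 0;60 0 -1.12 -3.56 0 0 0;60 0 -1.12 -3.56 0 0 0;60 0 -1.12 -3.56 0 0 0;60 0 0 0 0 0 0;60 0 0 0 0 0 0;60 0 0 0 0 0 0")

```text
time: 35.38
tool_pos: [0.4934, 0.4323, 0.1671]
ee_rot: [-0.723, 1.567, -2.351]
wrist_force: [-0.7, -0.5, 1.0]
width: 0.0569
```

```bash
python3 -c "
from h import *
plan(.4943,.4335,-.012,-.059-np.pi/2)
im=shot('side','s21.png',(160,80,280,170))"
```

```text
t 35.38 pos [0.4934 0.4323 0.1671] phi -1.629 q [ 0.63  0.33  1.12 -0.    1.69  2.26] F [-0.7 -0.5  1. ] w 0.0569
shift cm (now-frame) [17.91  0.13 -0.18] norm 17.9 -> rows>= 4.5
turn about x 0.001 (or -3.140); q6 sense; after turn shift: [17.91  0.08 -0.13]; tool x axis [-0.003 -0.003 -1.   ]
```

View pics/s21.png

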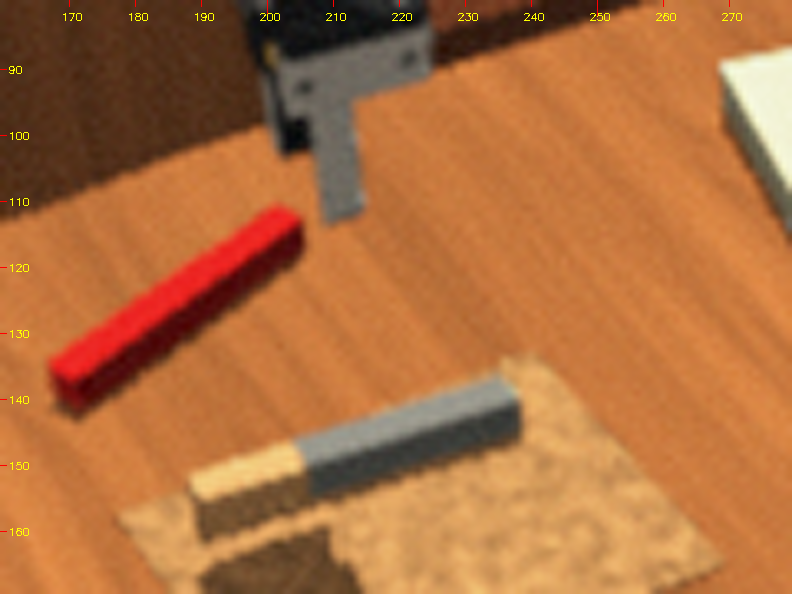

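Call:
step_arm(motion="60 3 0.1 -0.1 0 0 0;60 3 0 0 0 0 0;60 3 0 0 0 0 0;60 3 0 0 0 0 0;60 3 0 0 0 0 0;60 1.5 0 0 0 0 0;60 0.8 0 0 0 0 0;60 0.3 0 0 0 0 0;60 0 0 0 0 0 0;60 0 0 0 0 0 0;60 0 0 0 0 0 0")

```text
time: 36.35
tool_pos: [0.4966, 0.4347, -0.0042]
ee_rot: [2.271, 1.567, 0.642]
wrist_force: [0.2, -0.1, 0.0]
width: 0.0561
```

```bash
python3 -c "
from h import *
plan(.4943,.4335,-.012,-.059-np.pi/2)
im=shot('side','s22.png',(160,80,280,170))"
```

```text
t 36.35 pos [ 0.4966  0.4347 -0.0042] phi -1.629 q [0.63 0.43 1.34 0.   1.37 2.26] F [ 0.2 -0.1  0. ] w 0.0561
shift cm (now-frame) [ 0.78 -0.23  0.13] norm 0.8 -> rows>= 0.2
turn about x 0.000 (or -3.141); q6 sense; after turn shift: [ 0.78 -0.22  0.13]; tool x axis [ 0.003  0.002 -1.   ]
```

View pics/s22.png

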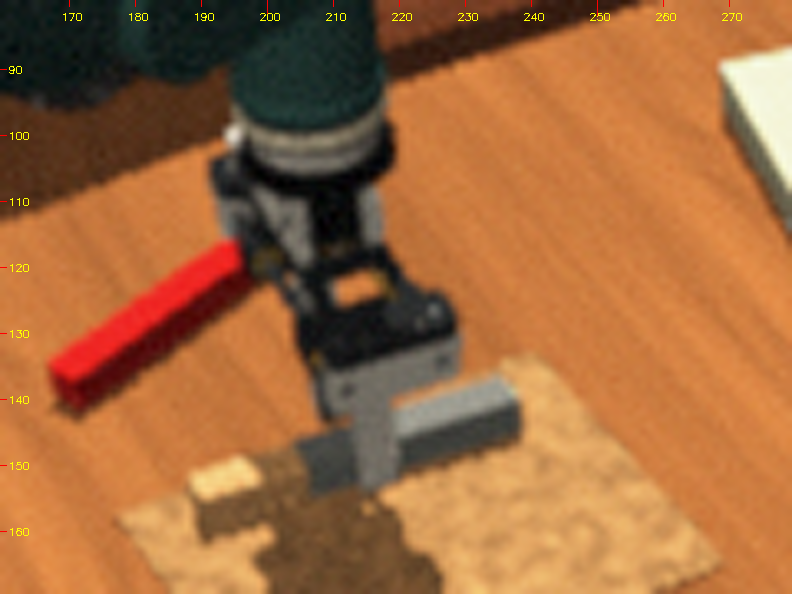

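Call:
step_arm(motion="60 0.3 -0.1 0.1 0 0 0;60 0.1 0 0 0 0 0;60 0 0 0 0 0 0;0 0 0 0 0 0 0;0 0 0 0 0 0 0;0 0 0 0 0 0 0;0 0 0 0 0 0 0;0 0 0 0 0 0 0;0 0 0 0 0 0 0;0 0 0 0 0 0 0;0 0 0 0 0 0 0;0 0 0 0 0 0 0")

```text
time: 37.4
tool_pos: [0.4942, 0.4332, -0.0105]
ee_rot: [2.796, 1.57, 1.167]
wrist_force: [-0.1, 0.7, -0.1]
width: 0.0219
```

Call:
step_arm(motion="0 -1 0 0 0 0 0;0 -2 0 0 0 0 0;0 -3 0 0 0 0 0;0 -3 0 0 0 0 0;0 -3 0 0 0 0 0;0 -3 0 0 0 0 0;0 -2 0 0 0 0 0;0 0 0 0 0 0 0;0 0 0 0 0 0 0")

```text
time: 38.15
tool_pos: [0.4948, 0.4334, 0.1614]
ee_rot: [2.242, 1.567, 0.613]
wrist_force: [0.3, -0.3, -1.3]
width: 0.0218
```

```bash
python3 -c "
from h import *
plan(.6015,.0624,.155,.1074-np.pi/2)
shot('side','s23.png',(160,60,280,150))"
```

```text
t 38.15 pos [0.4948 0.4334 0.1614] phi -1.629 q [ 0.63  0.33  1.13 -0.    1.67  2.26] F [ 0.3 -0.3 -1.3] w 0.0218
shift cm (now-frame) [ 0.59 12.81 36.42] norm 38.6 -> rows>= 9.7
turn about x -0.166 (or 2.976); q6 sense; after turn shift: [ 0.64  6.64 38.03]; tool x axis [ 0.003  0.002 -1.   ]
```

View pics/s23.png

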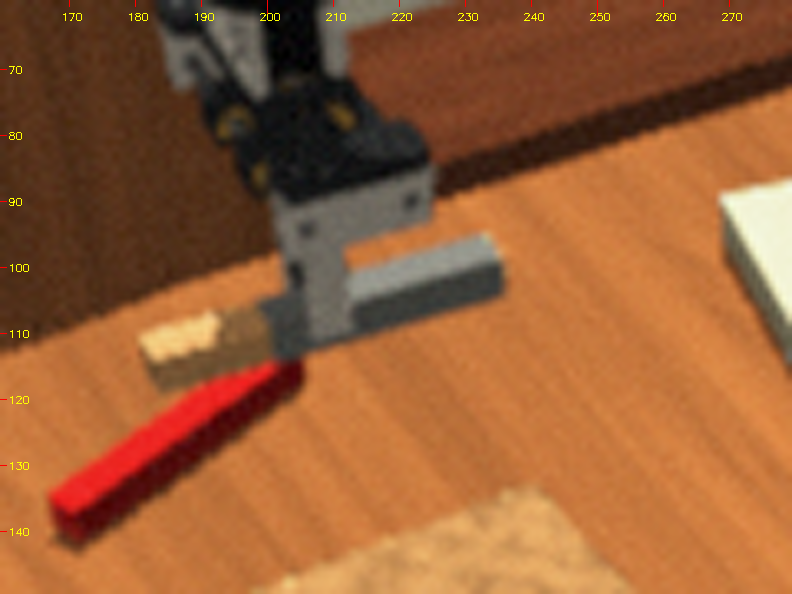

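Call:
step_arm(motion="0 0 0 0 -0.083 0 0;0 0 0 0 -0.083 0 0;0 0 0.6 3.46 0 0 0;0 0 0.6 3.46 0 0 0;0 0 0.6 3.46 0 0 0;0 0 0.6 3.46 0 0 0;0 0 0.6 3.46 0 0 0;0 0 0.6 3.46 0 0 0;0 0 0.6 3.46 0 0 0;0 0 0.6 3.46 0 0 0;0 0 0.6 3.46 0 0 0;0 0 0.6 3.46 0 0 0;0 0 0.6 3.46 0 0 0;0 0 0 0 0 0 0;0 0 0 0 0 0 0;0 0 0 0 0 0 0")

```text
time: 39.53
tool_pos: [0.5994, 0.062, 0.1569]
ee_rot: [-1.844, 1.566, 2.976]
wrist_force: [-0.3, 0.8, -0.8]
width: 0.0216
```

```bash
python3 -c "
from h import *
plan(.6015,.0624,.0715,.1074-np.pi/2)
shot('side','s24.png',(250,110,370,200))"
```

```text
t 39.53 pos [0.5994 0.062  0.1569] phi -1.463 q [0.01 0.22 1.28 0.   1.65 1.47] F [-0.3  0.8 -0.8] w 0.0216
shift cm (now-frame) [ 8.54  0.25 -0.01] norm 8.5 -> rows>= 2.1
turn about x 0.000 (or -3.142); q6 sense; after turn shift: [ 8.54  0.21 -0.02]; tool x axis [-0.005  0.001 -1.   ]
```

View pics/s24.png

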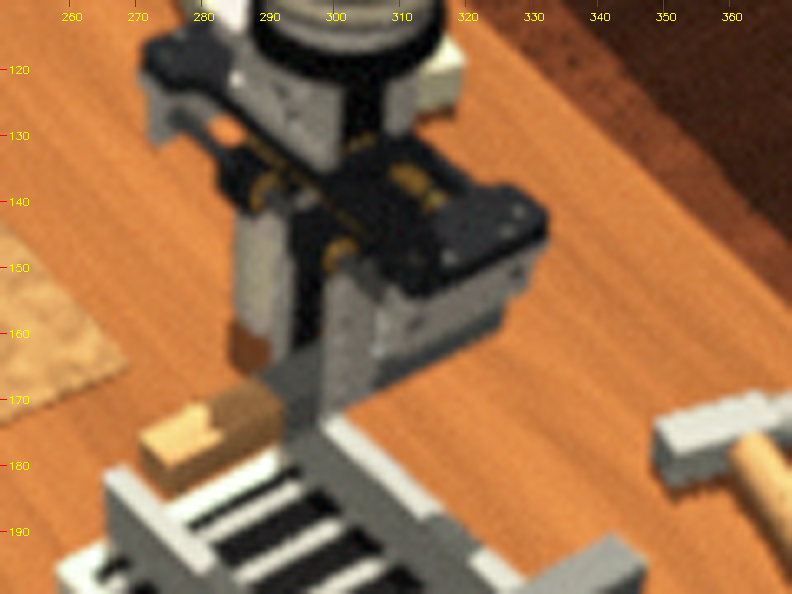

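Call:
step_arm(motion="0 2 0.1 0 0 0 0;0 2 0 0 0 0 0;0 2 0 0 0 0 0;0 1 0 0 0 0 0;0 0.6 0 0 0 0 0;0 0.3 0 0 0 0 0;0 0 0 0 0 0 0;0 0 0 0 0 0 0;0 0 0 0 0 0 0")

```text
time: 40.33
tool_pos: [0.6026, 0.062, 0.082]
ee_rot: [1.514, 1.568, 0.051]
wrist_force: [-0.0, -1.3, -0.9]
width: 0.0213
```

Call:
step_arm(motion="0 0.2 0 0 0 0 0;0 0.1 0 0 0 0 0;0 0 0 0 0 0 0")

```text
time: 40.58
tool_pos: [0.6017, 0.0618, 0.0776]
ee_rot: [1.919, 1.571, 0.456]
wrist_force: [0.1, 0.4, -0.6]
width: 0.0215
```

Call:
step_arm(motion="0 0.3 0 0 0 0 0;0 0.1 0 0 0 0 0;0 0 0 0 0 0 0;0 0 0 0 0 0 0")

```text
time: 40.92
tool_pos: [0.6015, 0.0619, 0.0732]
ee_rot: [-1.869, 1.57, 2.951]
wrist_force: [0.1, -1.4, -1.6]
width: 0.0218
```

Call:
step_arm(motion="0 0.2 0 0 0 0 0;0 0 0 0 0 0 0;0 0 0 0 0 0 0")

```text
time: 41.17
tool_pos: [0.6018, 0.0619, 0.0715]
ee_rot: [1.853, 1.571, 0.39]
wrist_force: [-0.6, -0.6, -1.4]
width: 0.0216
```

Call:
step_arm(motion="0 0.15 0 0 0 0 0;0 0 0 0 0 0 0;0 0 0 0 0 0 0")

```text
time: 41.42
tool_pos: [0.6018, 0.0619, 0.0715]
ee_rot: [1.486, 1.57, 0.023]
wrist_force: [-3.4, -0.4, 5.5]
width: 0.0216
```

Call:
step_arm(motion="60 0 0 0 0 0 0;60 0 0 0 0 0 0;60 0 0 0 0 0 0;60 0 0 0 0 0 0;60 0 0 0 0 0 0;60 -1 0 0 0 0 0;60 -2 0 0 0 0 0;60 -3 0 0 0 0 0;60 -3 0 0 0 0 0;60 0 0 0 0 0 0;60 0 0 0 0 0 0;60 0 0 0 0 0 0")

```text
time: 42.42
tool_pos: [0.6016, 0.0618, 0.1599]
ee_rot: [2.306, 1.571, 0.843]
wrist_force: [1.1, -0.4, 0.4]
width: 0.0562
```

```bash
python3 -c "
from h import *
plan(.4627,-.4355,.15,-.074)
"
```

```text
t 42.42 pos [0.6016 0.0618 0.1599] phi -1.463 q [0.01 0.22 1.28 0.   1.65 1.47] F [ 1.1 -0.4  0.4] w 0.0562
shift cm (now-frame) [  0.99 -19.16  47.95] norm 51.6 -> rows>= 12.9
turn about x -1.389 (or 1.753); q6 sense; after turn shift: [  0.99 -50.63 -10.17]; tool x axis [ 0.  0. -1.]
```

Call:
step_arm(motion="60 0 -1.37 3.42 0 0 0;60 0 -1.37 3.42 0 0 0;60 0 -1.37 3.42 0 0 0;60 0 -1.37 3.42 0 0 0;60 0 -1.37 3.42 0 0 0;60 0 -1.37 3.42 0 0 0;60 0 -1.37 3.42 0 0 0;60 0 -1.37 3.42 0 0 0;60 0 -1.37 3.42 0 0 0;60 0 -1.37 3.42 0 0 0;60 0 -1.37 3.42 0 0 0;60 0 -1.37 3.42 0 0 0;60 0 -1.37 3.42 0 0 0;60 0 -1.37 3.42 0 0 0;60 0 0 0 0 0 0;60 0 0 0 0 0 0")

```text
time: 43.75
tool_pos: [0.4607, -0.4357, 0.1569]
ee_rot: [-2.567, 1.566, 2.25]
wrist_force: [-0.2, 0.4, -1.0]
width: 0.0562
```

Call:
step_arm(motion="60 0 0 0 -0.116 0 0;60 0 0 0 -0.116 0 0;60 0 0 0 -0.116 0 0;60 0 0 0 -0.116 0 0;60 0 0 0 -0.116 0 0;60 0 0 0 -0.116 0 0;60 0 0 0 -0.116 0 0;60 0 0 0 -0.116 0 0;60 0 0 0 -0.116 0 0;60 0 0 0 -0.116 0 0;60 0 0 0 -0.116 0 0;60 0 0 0 -0.116 0 0;60 0 0 0 0 0 0;60 0 0 0 0 0 0")

```text
time: 44.92
tool_pos: [0.4628, -0.4332, 0.1591]
ee_rot: [2.154, 1.569, 2.082]
wrist_force: [-0.4, 0.0, -0.3]
width: 0.0561
```

```bash
python3 -c "
from h import *
plan(.4627,-.4355,.05,-.074)
im=shot('top','t30.png',(145,115,305,235)); im=shot('side','s30.png',(190,110,360,240)); crop(im,'s30b.png',(290,200,400,284)); crop(im,'s30c.png',(310,290,410,365))
"
```

```text
t 44.92 pos [ 0.4628 -0.4332  0.1591] phi -0.072 q [-0.84  0.28  1.2   0.    1.66 -0.77] F [-0.4  0.  -0.3] w 0.0561
shift cm (now-frame) [ 1.091e+01 -2.500e-01  1.000e-02] norm 10.9 -> rows>= 2.7
turn about x 0.002 (or -3.140); q6 sense; after turn shift: [10.91 -0.23  0.  ]; tool x axis [-0.001  0.002 -1.   ]
```

View pics/t30.png

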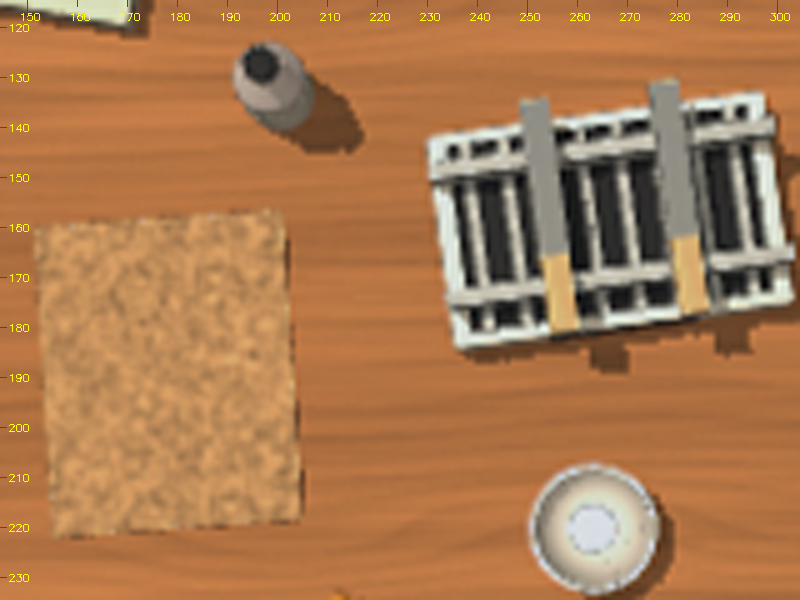

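View pics/s30.png

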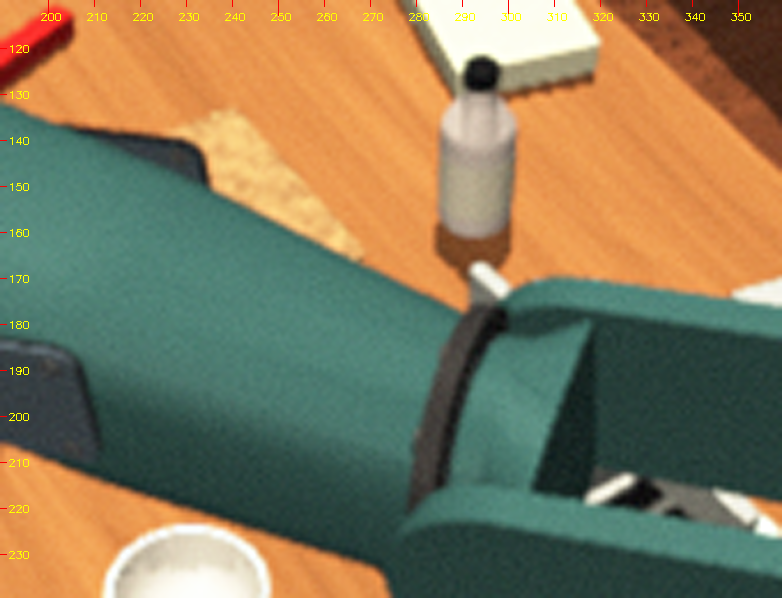

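View pics/s30c.png

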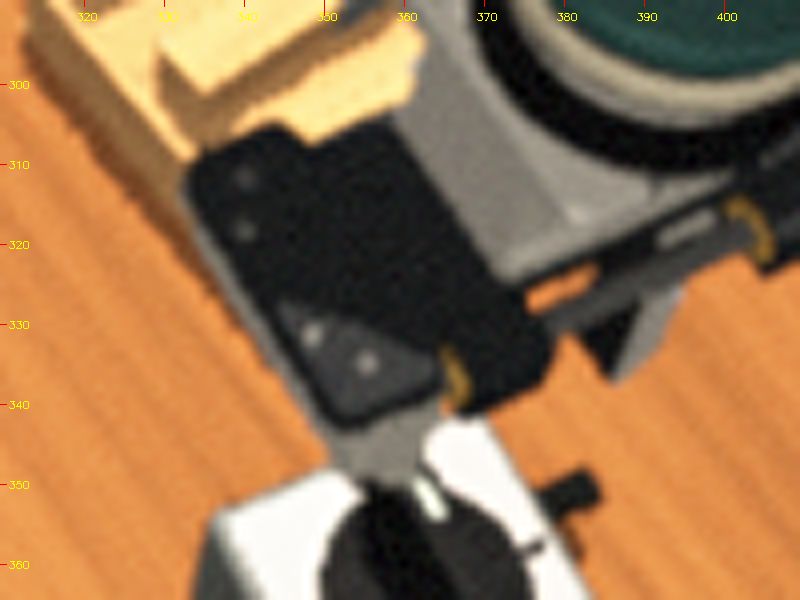

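Call:
step_arm(motion="60 2 -0.2 0 0 0 0;60 2 0 0 0 0 0;60 2 0 0 0 0 0;60 2 0 0 0 0 0;60 1.6 0 0 0 0 0;60 0.8 0 0 0 0 0;60 0 0 0 0 0 0;60 0 0 0 0 0 0;60 0 0 0 0 0 0")

```text
time: 45.77
tool_pos: [0.4631, -0.4374, 0.0575]
ee_rot: [-0.723, 1.568, -0.794]
wrist_force: [0.0, -0.1, -0.2]
width: 0.0565
```

Call:
step_arm(motion="0 0 0 0 0 0 0;0 0 0 0 0 0 0;0 0 0 0 0 0 0;0 0 0 0 0 0 0;0 0 0 0 0 0 0;0 0 0 0 0 0 0;0 0 0 0 0 0 0;0 0 0 0 0 0 0;0 0 0 0 0 0 0;0 0 0 0 0 0 0")

```text
time: 46.6
tool_pos: [0.4636, -0.4369, 0.056]
ee_rot: [-0.124, 1.568, -0.195]
wrist_force: [4.9, 0.2, -2.6]
width: 0.0137
```

```bash
python3 -c "
from h import *
plan(.4627,-.4355,.05,-.074);print(robot.get_obs()['wrist_torque'])
"
```

```text
t 46.60 pos [ 0.4636 -0.4369  0.056 ] phi -0.071 q [-0.85  0.33  1.34  0.    1.47 -0.77] F [ 4.9  0.2 -2.6] w 0.0137
shift cm (now-frame) [ 0.6   0.13 -0.1 ] norm 0.6 -> rows>= 0.2
turn about x 0.003 (or -3.139); q6 sense; after turn shift: [ 0.6   0.13 -0.1 ]; tool x axis [ 0.002 -0.    -1.   ]
[-0.24283767 -0.93791313 -0.24212704]
```

Gripped (14 mm). Turn clockwise (positive about tool x) 1.5 rad.

Call:
step_arm(motion="0 0 0 0 0.1 0 0;0 0 0 0 0.1 0 0;0 0 0 0 0.1 0 0;0 0 0 0 0.1 0 0;0 0 0 0 0.1 0 0;0 0 0 0 0.1 0 0;0 0 0 0 0.1 0 0;0 0 0 0 0.1 0 0;0 0 0 0 0.1 0 0;0 0 0 0 0.1 0 0;0 0 0 0 0.1 0 0;0 0 0 0 0.1 0 0;0 0 0 0 0.1 0 0;0 0 0 0 0.1 0 0;0 0 0 0 0.1 0 0;0 0 0 0 0 0 0")

```text
time: 47.93
tool_pos: [0.462, -0.4351, 0.056]
ee_rot: [-2.8, 1.567, 1.911]
wrist_force: [0.6, 4.4, 2.3]
width: 0.0141
```

```bash
python3 -c "
from h import *
plan(.4627,-.4355,.05,-.074);print(robot.get_obs()['wrist_torque'])
"
```

```text
t 47.93 pos [ 0.462  -0.4351  0.056 ] phi -1.572 q [-0.85  0.33  1.34  0.    1.47  0.73] F [0.6 4.4 2.3] w 0.0141
shift cm (now-frame) [0.6  0.07 0.04] norm 0.6 -> rows>= 0.2
turn about x -1.498 (or 1.643); q6 sense; after turn shift: [ 0.6  -0.03  0.07]; tool x axis [-0.001  0.003 -1.   ]
[ 0.79569817 -0.17844262 -0.19197016]
```

Past the click. Release, lift, and step away to view.

Call:
step_arm(motion="60 0 0 0 0 0 0;60 0 0 0 0 0 0;60 0 0 0 0 0 0;60 0 0 0 0 0 0;60 0 0 0 0 0 0;60 0 0 0 0 0 0;60 -1 0 0 0 0 0;60 -2 0 0 0 0 0;60 -3 0 0 0 0 0;60 -3 0 0 0 0 0;60 -3 0 0 0 0 0;60 0 -3 0 0 0 0;60 0 -3 0 0 0 0;60 0 -3 0 0 0 0;60 0 -3 0 0 0 0;60 0 0 0 0 0 0;60 0 0 0 0 0 0;60 0 0 0 0 0 0")

```text
time: 49.43
tool_pos: [0.3429, -0.437, 0.1768]
ee_rot: [0.932, 1.569, -0.639]
wrist_force: [0.6, -0.7, -0.4]
width: 0.0564
```

```bash
python3 -c "
from h import *
plan(.4627,-.4355,.05,-.074)
im=shot('top','t40.png'); crop(im,'t40b.png',(305,115,405,210)); crop(im,'t40c.png',(225,125,309,188)); im=shot('side','s40.png')
"
```

```text
t 49.43 pos [ 0.3429 -0.437   0.1768] phi -1.571 q [-1.01  0.1   1.38  0.    1.66  0.56] F [ 0.6 -0.7 -0.4] w 0.0564
shift cm (now-frame) [12.69 11.96 -0.17] norm 17.4 -> rows>= 4.4
turn about x -1.497 (or 1.645); q6 sense; after turn shift: [12.68  1.04 11.94]; tool x axis [ 0.001 -0.001 -1.   ]
```

View pics/t40.png

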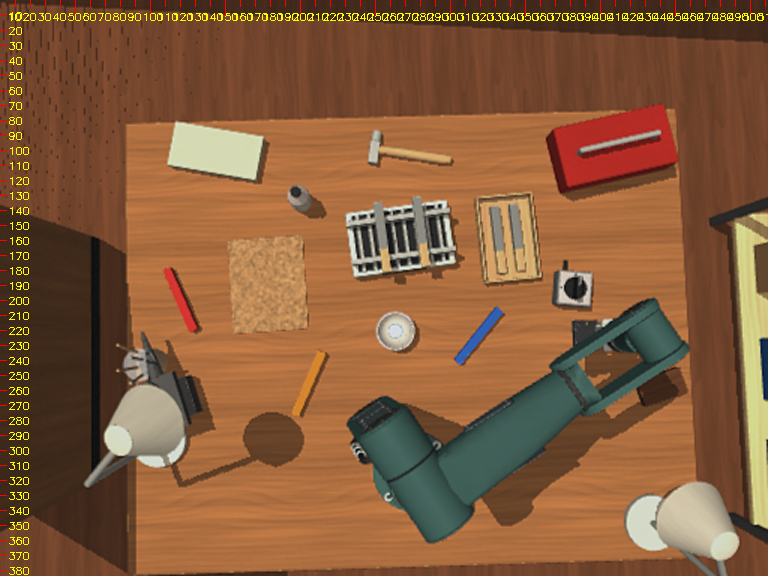

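View pics/t40b.png

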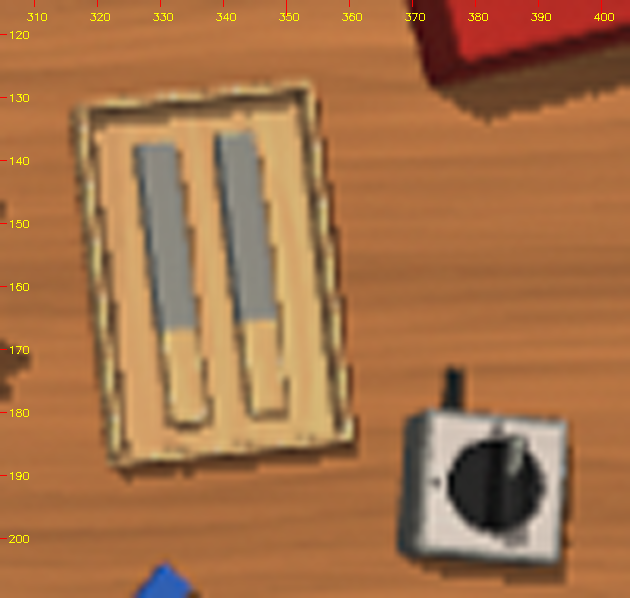

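View pics/t40c.png

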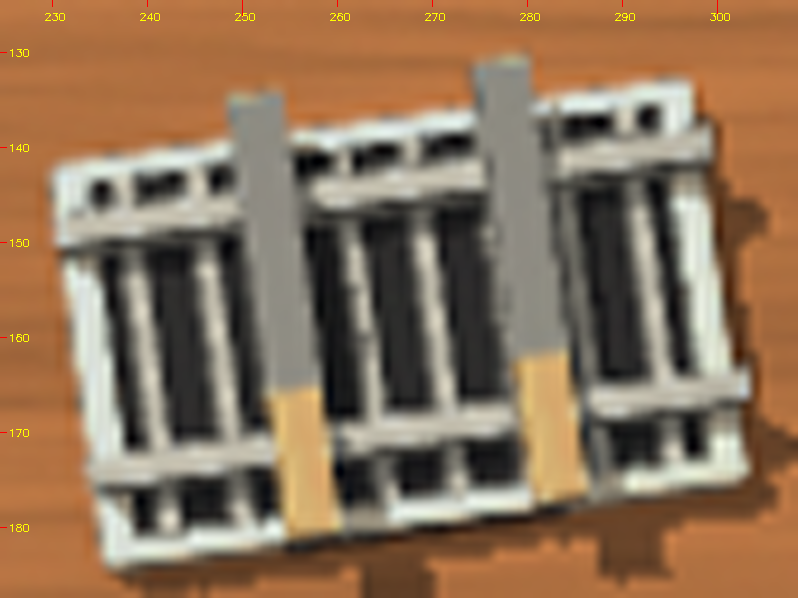

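View pics/s40.png

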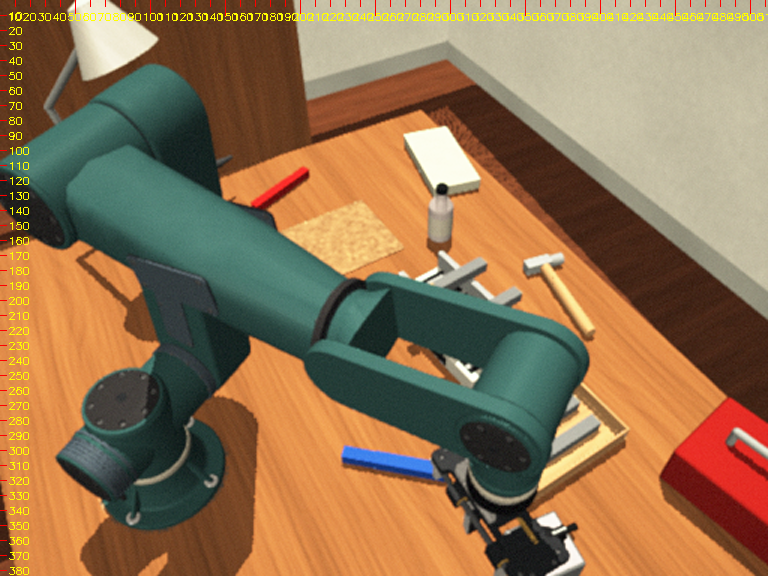

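```bash
python3 -c "
from h import *
print(robot.close_job())"
```

```text
the job is handed in; nothing more can be done
None
```

The job is done and handed in at about 49.5 s of the 210 s allowed. In order, I:
1. turned the dial anticlockwise to off;
2. laid both cured sticks side by side in the tray;
3. laid the two fresh sticks that were present across the rails;
4. turned the dial clockwise back to on.

**Last checks (top view):**
- **Fresh sticks:** both span the two rails, with centres about 100 mm apart. That leaves a gap of about 78 mm.
- **Cured sticks:** both lie flat in the tray, and the mat is empty.
- **Dial:** the white line is back on the cable-gland side, as it was at the start.
- **Bystanders:** the glue bottle and the bowl look unmoved.
- **Robot:** the gripper was empty and clear of everything.

**Disagreements and surprises:**
- **Fingertip height:** the cameras showed the fingertips about 20 mm above the reported tool point, not 19 mm below it. My first close over the dial therefore met nothing. I corrected for the offset, and the contact heights at the tray and rails agreed with it afterwards.
- **Knocked stick:** the fresh stick nearer the dryer had moved about 25 mm while the robot was elsewhere, so I located it again before picking it up.
- **Levelness:** I judged it from the pictures and the contact heights; I did not measure it directly. In the last side view the arm hid most of the rails, so the final check of the rails rests on the top view.

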